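# Load and set the cross-slide for the drill

## Robot

A 7-joint arm with a two-finger parallel gripper is mounted at the origin on the work surface. World frame = base frame: x ahead of the robot, y to its left, z up, the work surface at z = 0. Lengths are in m, angles in rad, forces in N, time in s.
With the tool pointing down it reaches from about 0.425 to 1.025 m from the base axis. Payload 9.4 kg.
Tool frame: the origin (TCP) lies on the front face of the gripper's body, between the roots of the fingers; the fingertips stand 84 mm ahead of it and the grasp point (between the pads) lies 65 mm ahead of it; z points along the fingers, y is the line along which they close (so a half turn about z gives the same grasp; the last joint's range is limited). The gripper opens to 93 mm and grips with 3 to 60 N. Pads are 15 mm wide; open, the fingers measure 128 mm over their backs; the gripper's body (75 mm by 188 mm) begins 65 mm behind the grasp point.
Start: joints at [1.144, 0.599, -0.003, 1.599, 0.002, 0.943, -0.08], TCP at [0.248, -0.681, 0.303] pointing down, gripper open.
Joint ranges: [-2.57, 2.57], [-0.35, 1.97], [-1.29, 1.29], [0.11, 2.56], [-1.05, 4.19], [0.11, 1.86], [-2.63, 2.63]. Speed limits (rad/s): [2.22, 2.22, 3.01, 3.01, 3.14, 3.14, 3.14].

## Interface

Orientations are given as a unit quaternion [x, y, z, w].
In Python, from rig import sense, vision, bot gives the robot as it stands.
- The arm moves only by the tool servo_tool, never from a script. Its argument "targets" is a list of rows, each an object with "delta_pos": the shift along the world's x, y, z in mm, a list of three; "yaw": the turn about the world's z in rad. In form: [{"delta_pos": [x, y, z], "yaw": yaw}, ...]. A call has 1 to 12 rows; each row shifts and turns the commanded pose from where the row before left it; what a row does not reach is not made up. A row lasts 1/10 s, in which the tool goes at most 50 mm and 8.59 degrees, less where a joint would pass 70% of its speed; a pose out of reach is approached as far as the arm can. A call is refused whole if a number of a shift passes 50 or a number of a turn 0.15, either way. A call with a gripper value outside its range is refused whole. "gripper" is the closure in counts, from 0 (fully open) to 255 (shut), set as the call begins (left out, the last holds). The fingers move at their own pace and stop on an object; "force" is the grip in N (left out, the last holds). Time passes only in rows, so rows that do not move let the fingers close. It gives the time, the measured TCP pose, the force, the opening and the grip force at its end, in the units of the state.
- sense(): the state, without advancing time (a new reading comes with each control period).
- vision.read_camera(name): name is "scene" or "top" or "wrist"; returns (picture, depth): 480x640x3 uint8, red, green, blue; 480x640 float32, m along the optical axis (not along the pixel's ray), 0 where there is no reading.
- vision.camera_info(name): a dict with "fx", "fy", "cx", "cy" (pixels), "origin" and "orientation" of the camera in the world; the wrist camera has in their place "hand_eye" (4x4, takes a point from camera to tool coordinates, whose origin is the TCP and whose axes are the flange's). Camera axes: x right, y up, looking along -z (the intrinsics and any distortion apply to the point x, -y, -z); pixel columns grow to the right and rows downward; lengths in m; the calibration is good to about 2 mm. A picture is of the moment at which its call begins: read the wrist's pose just before it. camera_info takes no time and is no camera call.
- bot.sign_off(): hands the job in; it is judged then, once.
The state is a dict: "clock": time; "joint_pos": joint angles; "joint_velocities": joint speeds; "joint_torque": joint torques, N m; "ee_pos": TCP position; "eef_rot": TCP orientation; "wrist_force": force on the tool from outside, world axes, zero at the start; "wrist_torque": the same for the moment, N m; "opening": finger opening in m; "grasp_force": force on a finger pad.
Only numpy, scipy, OpenCV 4.12 (cv2) and the standard library are available. Lean on these libraries where they do the work, as an engineer would, in place of code of your own. Each camera call takes 0.05 s, during which the arm holds its last target. There are 200 camera calls.

## Task

Get the cross-slide ready for drilling: stand every short sleeve in its yellow row and every long sleeve in its blue row, upright and wholly on the painted band. Before or after that, set the slide: press the green key fully down so the red one pops up (brake off), wind the knob clockwise until the slide's pointer is at least 5 mm past the red mark, then wind back anticlockwise to stop with the pointer on the mark, so that the last movement of the slide was the anticlockwise one and the screw's slack stays taken up that way; after that press the red key fully down again (brake on). Leave the jar and the screwdriver where they are.

Things in the scene. Friction and masses are not known exactly. Their poses are not given: they have to be found in the camera images.
- slide: the fixed green cross-slide base, 195 x 375 mm (it covers -85 to +110 mm along its x, -200 to +175 mm along its y; plate 16 mm thick), bolted to the bench, turned a little differently each time. Origin on the bench surface; its y axis is the direction of slide travel, z up. A 45 mm high gear box with the knob stands on it at y = -160 mm.
- row_short (a point): centre of the yellow row (for SHORT sleeves) on the carriage's flat top, 45 mm above the bench; moves with the carriage, axes as the slide's. A flush painted band 180 mm along y, 60 mm wide in x: within 8 mm of its centre line a sleeve is wholly on it. Three fit, at y = -55, 0, +55 mm. Rows 84 mm apart, yellow at smaller x. Top 152 (x) by 184 mm inside a rim 10 mm high, 5 mm thick.
- row_long (a point): centre of the blue row on the carriage, for the LONG sleeves; otherwise as the yellow row.
- knob_grip (a point): point on the vertical axis of the black winding knob, 26 mm above the knob's underside, 72 mm above the bench: the middle of its grip bar. The bar is 50 mm long, 14 mm thick and 34 mm high (from 51 to 85 mm above the bench), on a disc of 48 mm diameter. This frame turns with the knob; its x axis lies along the bar. A white line marks one end of the bar.
- knob (a joint): knob angle in rad, growing clockwise seen from above; stays where it is left (friction about 0.08 N m, stops at about -5 and +9). Through the leadscrew 1 rad clockwise drives the carriage 4 mm towards the slide's +y, after the slack has been crossed: on reversing, the first 1 rad (4 mm at the screw) does not move the carriage.
- play (a joint): position in m of the screw nut within its slack, -0.002 to +0.002: +0.002 while the screw pushes the carriage towards +y (clockwise), -0.002 while it pulls it towards -y (anticlockwise).
- pointer (a point): tip of the black pointer on the far (+x) side of the carriage, moving with it; axes as the slide's.
- mark_line (a point): the red mark: a red line on a clip on the fixed scale rail beside the pointer. y axis along the slide's travel: the pointer starts 6 to 22 mm on the -y side of it; it is on the mark when both have the same y in this frame. The scale rail has black ticks every 5 mm.
- green_top (a point): centre of the top face of the green key (brake off), 26 x 26 mm, pressed straight down; its top is 44 mm above the bench when up, 36 mm when down. The two keys stand 60 mm apart (along the y axis of this frame, green at +y) on a fixed grey box 80 x 140 x 30 mm.
- red_top (a point): centre of the top face of the red key (brake on), same size and heights; starts latched down.
- green_key (a joint): how far the green key is pressed in m: 0 up, 0.008 fully down. The keys are interlocked: pressing one pops the other up by as much. They stay as left; about 3 N moves them.
- red_key (a joint): how far the red key stands up in m: 0 fully down (latched), 0.008 popped up.
- short0: short steel spacer sleeve, a plain tube of 44 mm outside diameter (28 mm bore) and 26 mm long, about 156 g, standing on end. Origin: its centre, half its length above what it stands on; z along its axis. Either end may be down. Some of the six sleeves may be absent (None from the start).
- long0: long steel spacer sleeve, a plain tube of 44 mm outside diameter (28 mm bore) and 40 mm long, about 240 g, standing on end. Origin: its centre, half its length above what it stands on; z along its axis. Either end may be down. Some of the six sleeves may be absent (None from the start).
- short1: short steel spacer sleeve, a plain tube of 44 mm outside diameter (28 mm bore) and 26 mm long, about 156 g, standing on end. Origin: its centre, half its length above what it stands on; z along its axis. Either end may be down. Some of the six sleeves may be absent (None from the start).
- long1: long steel spacer sleeve, a plain tube of 44 mm outside diameter (28 mm bore) and 40 mm long, about 240 g, standing on end. Origin: its centre, half its length above what it stands on; z along its axis. Either end may be down. Some of the six sleeves may be absent (None from the start).
- short2: short steel spacer sleeve, a plain tube of 44 mm outside diameter (28 mm bore) and 26 mm long, about 156 g, standing on end. Origin: its centre, half its length above what it stands on; z along its axis. Either end may be down. Some of the six sleeves may be absent (None from the start).
- long2: long steel spacer sleeve, a plain tube of 44 mm outside diameter (28 mm bore) and 40 mm long, about 240 g, standing on end. Origin: its centre, half its length above what it stands on; z along its axis. Either end may be down. Some of the six sleeves may be absent (None from the start).
- oil_jar: bystander: black plastic jar with red cap, 68 mm diameter, 90 mm high, origin at its foot. Leave alone.
- driver: bystander: screwdriver, 160 mm long, lying on the bench to the right of the slide. Leave alone.
Things that resemble listed ones, but are neither listed nor needed, are in the scene too. Leave any black or purple look-alike of the short0 alone.

How it is judged:
By the outcome, as a careful person would: the job done as asked, in the order asked, and still so for the second after the job is handed in, with the robot touching nothing.
Of short0, long0, short1, long1, short2, long2 only 3 to 5 are there at a start; the rules pass over those that are not, and their reading is None.
At some moment in a run one of short0, long0, short1, long1, short2, long2 may be knocked a few centimetres aside while the robot is not near it.
Once in a run the grip may slacken for a moment while it holds something.
It also fails if it takes over 210 s, if anything falls off the work surface, if the arm or the gripper's body presses on something with over 40 N, if the wrist force passes 120 N, or if a joint passes its speed limit or range.

## Working session

There is one attempt and no reset: what is moved stays moved. The work goes in short steps, Python scripts to look and compute and a tool call to move; the robot and the scene stay as the last step left them, time stands still between calls to the robot, and variables do not carry over. Pictures are saved under pics/ and viewed, at most 14 in all, crops included, and the job is handed in when it is done.

Besides the shell and the picture viewer there is one more tool, called after "Call:" in YAML: its name, and indented under it one key for each argument. servo_tool: Moves the arm, as the interface text tells. Its arguments: {"type":"object","properties":{"targets":{"type":"array"},"gripper":{"type":"number"},"force":{"type":"number"}},"required":["targets"]}

```bash
ls; mkdir -p pics; cat > h.py <<'E'
import numpy as np, cv2
from scipy.spatial.transform import Rotation as R
from rig import sense, vision, bot
def cam(name):
    i=vision.camera_info(name)
    if name=='wrist':
        s=sense(); T=np.eye(4); T[:3,:3]=R.from_quat(s['eef_rot']).as_matrix(); T[:3,3]=s['ee_pos']
        C=T@np.array(i['hand_eye'])
    else:
        C=np.eye(4); o=np.array(i['orientation']); C[:3,:3]=R.from_quat(o).as_matrix() if o.size==4 else o.reshape(3,3); C[:3,3]=i['origin']
    return i,C
def shot(name,fn=None):
    i,C=cam(name); p,d=vision.read_camera(name)
    if fn: cv2.imwrite('pics/'+fn,p[:,:,::-1])
    return p,d,i,C
def ray(i,C,u,v):
    return C[:3,:3]@np.array([(u-i['cx'])/i['fx'],-(v-i['cy'])/i['fy'],-1.0])
def plane(i,C,u,v,z):
    r=ray(i,C,u,v); return C[:3,3]+r*(z-C[2,3])/r[2]
def dpt(i,C,d,u,v):
    return C[:3,3]+ray(i,C,u,v)*d[int(round(v)),int(round(u))]
def proj(i,C,P):
    q=C[:3,:3].T@(np.array(P)-C[:3,3]); return i['cx']+i['fx']*q[0]/-q[2], i['cy']-i['fy']*q[1]/-q[2]
E
python3 - <<'E'
from h import *
for n in ['scene','top','wrist']:
    p,d,i,C=shot(n,n+'0.png'); np.savez('/tmp/%s0.npz'%n,p=p,d=d,C=C); print(n,i)
    print(C.round(3))
s=sense();print(s)
E
```

```text
pics
scene {'fx': 433.8015010338737, 'fy': 433.8015010338737, 'cx': 322.0386767776887, 'cy': 236.24360054405878, 'origin': array([1.02071931, 0.05532256, 0.83980284]), 'orientation': array([0.16979271, 0.1770984 , 0.70408288, 0.6663887 ])}
[[-0.054 -0.878  0.475  1.021]
 [ 0.999 -0.049  0.023  0.055]
 [ 0.003  0.476  0.88   0.84 ]
 [ 0.     0.     0.     1.   ]]
top {'fx': 529.752579098696, 'fy': 529.752579098696, 'cx': 318.67134949124033, 'cy': 236.99643058250646, 'origin': array([0.3268202 , 0.03957175, 1.20855313]), 'orientation': array([-0.07966232,  0.08337209,  0.70937703, -0.69533246])}
[[-0.02   0.973 -0.229  0.327]
 [-1.    -0.019  0.008  0.04 ]
 [ 0.003  0.229  0.973  1.209]
 [ 0.     0.     0.     1.   ]]
wrist {'fx': 392.8655633116182, 'fy': 392.8655633116182, 'cx': 326.3009832674584, 'cy': 240.22114336274032, 'hand_eye': array([[-3.80701562e-04,  9.54794582e-01,  2.97266144e-01,
         8.42755835e-02],
       [ 9.99999924e-01,  3.87048551e-04,  3.75073758e-05,
         6.70586871e-04],
       [-7.92445913e-05,  2.97266136e-01, -9.54794658e-01,
        -8.18494725e-02],
[... 279 characters left out ...]
0256489,  1.59995144,  0.00181546,
        0.94289198, -0.07977801]), 'joint_velocities': array([-1.36887648e-03, -2.41820160e-03,  1.17894739e-03, -2.76377638e-03,
        2.99725687e-04,  4.07957847e-04,  7.38557249e-06]), 'joint_torque': array([ 3.57425983e-03, -7.65586352e+01,  1.49936423e+00, -2.52562630e+01,
       -5.23123727e-02,  1.48092426e-02,  8.70133022e-05]), 'ee_pos': array([ 0.2483727 , -0.68084062,  0.30203403]), 'eef_rot': array([ 9.84735560e-01,  1.74056038e-01, -1.63277422e-04, -5.88001510e-04]), 'wrist_force': array([ 0.06724141, -0.31898818, -0.00195327]), 'wrist_torque': array([ 0.04622961, -0.00546453,  0.01341565]), 'grasp_force': 0.0, 'opening': 0.09273002806354928}
```

View pics/top0.png

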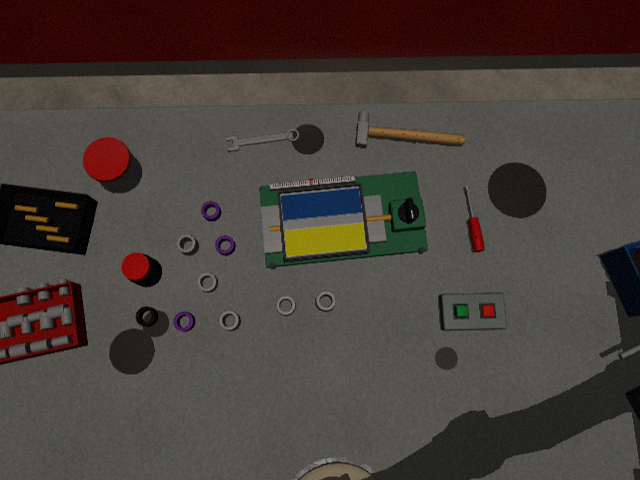

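View pics/scene0.png

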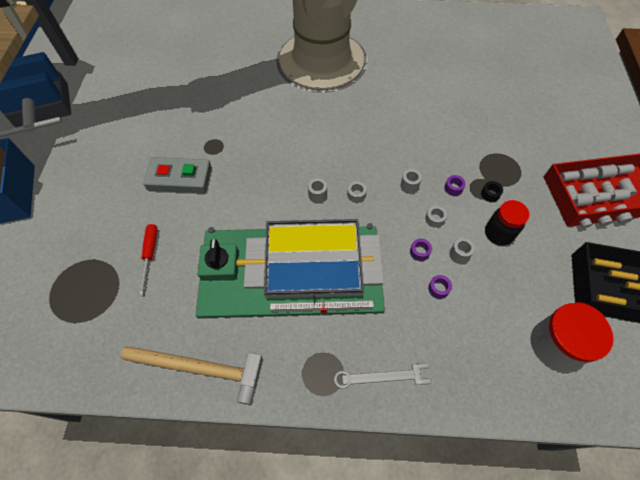

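```bash
cat > m1.py <<'E'
from h import *
def hmap(n,p,d,i,C):
    v,u=np.mgrid[:480,:640]
    r=np.stack([(u-i['cx'])/i['fx'],-(v-i['cy'])/i['fy'],-np.ones_like(u,float)],-1)@C[:3,:3].T
    return C[:3,3]+r*d[...,None]
def tri(a,b):
    (o1,r1),(o2,r2)=a,b
    A=np.stack([r1,-r2],1); t=np.linalg.lstsq(A,o2-o1,rcond=None)[0]
    P,Q=o1+r1*t[0],o2+r2*t[1]; return (P+Q)/2,np.linalg.norm(P-Q)
if __name__=='__main__':
    D={}
    for n in ['top','scene']:
        z=np.load('/tmp/%s0.npz'%n); i=vision.camera_info(n); D[n]=(z['p'],z['d'],i,z['C'])
        p,d,C=z['p'],z['d'],z['C']; W=hmap(n,p,d,i,C)
        hsv=cv2.cvtColor(p,cv2.COLOR_RGB2HSV)
        print(n,'table z',np.median(W[...,2][(abs(W[...,0]-.45)<.02)&(abs(W[...,1]-.2)<.3)]))
        m=((W[...,2]>.012)&(W[...,2]<.06)&(d>0)&(W[...,0]>.3)&(W[...,0]<.9)&(W[...,1]>-.1)&(W[...,1]<.45)).astype(np.uint8)
        k,l,st,c=cv2.connectedComponentsWithStats(m)
        for j in range(1,k):
            if 60<st[j,4]<1500:
                q=W[l==j]; zt=np.percentile(q[:,2],90); t=q[q[:,2]>zt-.006]
                col=np.median(hsv[l==j],0)
                mid=(t[:,:2].max(0)+t[:,:2].min(0))/2
                print(n,c[j].round(),st[j,4],'ztop %.3f'%zt,mid.round(3),(np.ptp(t[:,:2],axis=0)).round(3),col)
        def msk(lo,hi): return cv2.inRange(hsv,lo,hi)
        for nm,lo,hi,zz in [('yellow',(22,150,80),(35,255,255),.045),('blue',(95,150,60),(125,255,255),.045),('gkey',(50,150,90),(70,255,255),.044),('gplate',(60,80,40),(85,255,140),.016)]:
            mm=msk(lo,hi)
            k,l,st,c=cv2.connectedComponentsWithStats(mm)
            for j in range(1,k):
                if st[j,4]>60:
                    ww=W[l==j]
                    if not(.3<ww[:,0].mean()<.9 and abs(ww[:,1].mean())<.4): continue
                    cn=max(cv2.findContours((l==j).astype(np.uint8),cv2.RETR_EXTERNAL,cv2.CHAIN_APPROX_NONE)[0],key=len)[:,0]
                    P=np.array([plane(i,C,a,b,zz)[:2] for a,b in cn])*1000
                    rc=cv2.minAreaRect(P.astype(np.float32)); print(n,nm,c[j].round(),st[j,4],'z',np.median(ww[:,2]).round(4),[np.round(x,1) for x in rc])
E
python3 m1.py
```

```text
top table z 0.0009166162998623939
top [363. 132.] 324 ztop 0.028 [ 0.866 -0.081] [0.067 0.036] [15. 18. 99.]
top [210. 210.] 205 ztop 0.029 [0.676 0.281] [0.042 0.042] [141. 178.  83.]
top [186. 243.] 276 ztop 0.042 [0.596 0.331] [0.042 0.045] [15. 19. 87.]
top [224. 244.] 207 ztop 0.029 [0.593 0.247] [0.043 0.042] [141. 176.  84.]
top [153. 275.] 223 ztop 0.058 [0.532 0.412] [0.06  0.043] [ 60. 146.   4.]
top [207. 281.] 212 ztop 0.029 [0.508 0.285] [0.041 0.043] [15.  18.  98.5]
top [325. 300.] 224 ztop 0.043 [0.46  0.018] [0.042 0.042] [ 13.   17.  103.5]
top [285. 304.] 198 ztop 0.029 [0.453 0.108] [0.043 0.042] [ 15.   16.  106.5]
top [146. 316.] 230 ztop 0.029 [0.434 0.418] [0.042 0.043] [75. 64. 12.]
top [184. 320.] 227 ztop 0.029 [0.422 0.335] [0.042 0.043] [141. 175.  83.]
top [229. 320.] 243 ztop 0.043 [0.421 0.232] [0.042 0.042] [15. 17. 97.]
top yellow [325. 239.] 2007 z 0.0456 [array([595.4,  16.8]), array([ 58.2, 180.3]), np.float64(4.8)]
top blue [321. 204.] 1847 z 0.0454 [array([679.1,  24.1]), array([ 56.6, 179. ]), np.float64(4.8)]
top gkey [461. 310.] 71 z 0.0438 [
[... 1465 characters left out ...]
e yellow [250. 261.] 78 z 0.03 [array([ 656.7, -107.6]), array([ 6.6, 56.3]), np.float64(6.5)]
scene blue [313. 275.] 2316 z 0.0449 [array([679.5,  21.6]), array([ 56.6, 178.1]), np.float64(5.0)]
scene gkey [188. 168.] 86 z 0.0433 [array([ 431.5, -280.6]), array([22.6, 24.2]), np.float64(3.2)]
scene gplate [188. 170.] 139 z 0.0422 [array([ 415. , -290.4]), array([32.1, 29.4]), np.float64(3.2)]
scene gplate [367. 231.] 123 z 0.0157 [array([556. , 131.6]), array([17.4, 36.6]), np.float64(3.2)]
scene gplate [234. 282.] 4542 z 0.016 [array([662.7, -94.7]), array([195.4, 248.6]), np.float64(4.8)]
scene gplate [360. 300.] 772 z 0.0154 [array([715.8,  95.1]), array([ 57.8, 135.8]), np.float64(5.2)]
```

```bash
python3 - <<'E'
import cv2
a=cv2.imread('pics/top0.png')[160:275,250:440]; cv2.imwrite('pics/t0c.png',cv2.resize(a,None,fx=4.2,fy=4.2,interpolation=cv2.INTER_CUBIC))
E
```

```text
(no output)
```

View pics/t0c.png

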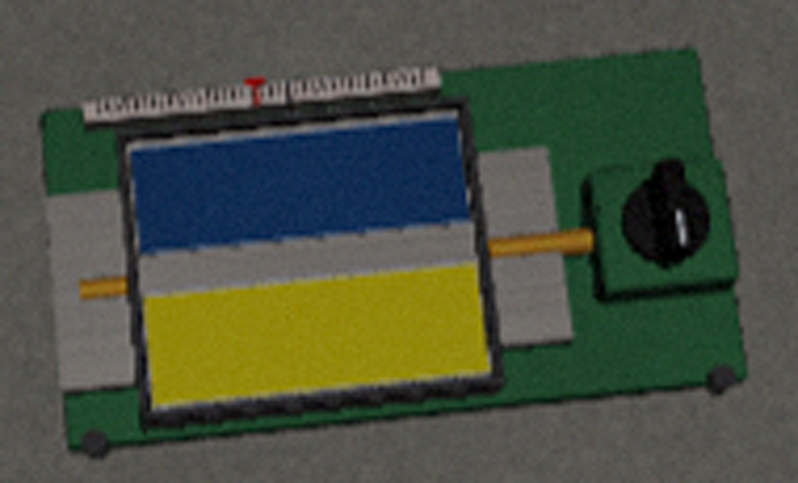

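Call:
servo_tool:
  targets:
    - {"delta_pos":[25,41,0],"yaw":0.11}
    - {"delta_pos":[25,41,0],"yaw":0.11}
    - {"delta_pos":[25,41,0],"yaw":0.11}
    - {"delta_pos":[25,41,0],"yaw":0.11}
    - {"delta_pos":[25,41,0],"yaw":0.11}
    - {"delta_pos":[25,41,0],"yaw":0.11}
    - {"delta_pos":[25,41,0],"yaw":0.11}
    - {"delta_pos":[25,41,0],"yaw":0.11}
    - {"delta_pos":[25,41,0],"yaw":0.11}
    - {"delta_pos":[25,41,0],"yaw":0.11}
    - {"delta_pos":[25,41,0],"yaw":0.11}
    - {"delta_pos":[25,41,0],"yaw":0.1}

```text
clock: 1.35
ee_pos: [0.5491, -0.1874, 0.3027]
eef_rot: [0.673, 0.739, -0.0, 0.0]
wrist_force: [0.1, -0.7, -0.9]
opening: 0.093
grasp_force: 0.0
```

Call:
servo_tool:
  targets:
    - {"delta_pos":[26,44,0],"yaw":0}
    - {"delta_pos":[26,45,0],"yaw":0}
    - {"delta_pos":[0,0,0],"yaw":0}
    - {"delta_pos":[0,0,0],"yaw":0}

```text
clock: 1.75
ee_pos: [0.5991, -0.1014, 0.3023]
eef_rot: [0.674, 0.739, -0.0, -0.0]
wrist_force: [-0.6, -0.6, 0.1]
opening: 0.0933
grasp_force: 0.0
```

```bash
python3 - <<'E'
from h import *
s=sense(); print(s['clock'],s['ee_pos'].round(4),s['joint_pos'].round(2),np.degrees(R.from_quat(s['eef_rot']).as_matrix()).round(2)*np.pi/180)
p,d,i,C=shot('wrist','w1.png'); np.savez('/tmp/w1.npz',p=p,d=d,C=C)
E
```

```text
1.75 [ 0.5991 -0.1014  0.3023] [ 0.35  0.49 -0.4   1.86  0.25  0.85 -0.08] [[-9.18043187e-02  9.95710338e-01 -6.98131701e-04]
 [ 9.95710338e-01  9.18043187e-02  1.74532925e-04]
 [ 1.74532925e-04 -6.98131701e-04 -1.00007366e+00]]
```

View pics/w1.png

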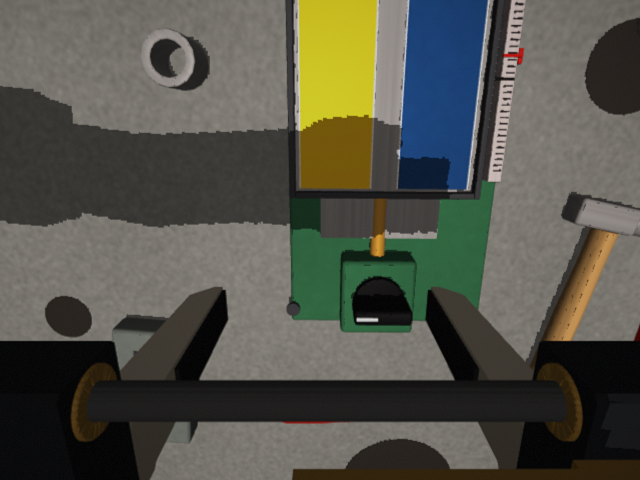

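```bash
python3 - <<'E'
from h import *; from m1 import hmap
for n in ['w1','top0','scene0']:
    z=np.load('/tmp/%s.npz'%n); i=vision.camera_info({'w':'wrist','t':'top','s':'scene'}[n[0]]); W=hmap(n,z['p'],z['d'],i,z['C'])
    near=(np.hypot(W[...,0]-.66,W[...,1]+.145)<.06)
    P=(W[near&(W[...,2]>.079)&(W[...,2]<.095)]*1000).astype(np.float32)
    if len(P)>5: print(n,'bar',len(P),'z',np.median(P[:,2]),[np.round(x,1) for x in cv2.minAreaRect(P[:,:2])])
    P=(W[near&(W[...,2]>.038)&(W[...,2]<.0485)]*1000).astype(np.float32)
    print(n,'box',len(P),np.median(P[:,2]),[np.round(x,1) for x in cv2.minAreaRect(P[:,:2])])
    # keys
    hsv=cv2.cvtColor(z['p'],cv2.COLOR_RGB2HSV)
    kk=(np.hypot(W[...,0]-.43,W[...,1]+.31)<.09)
    for nm,m in [('g',cv2.inRange(hsv,(50,120,50),(75,255,255))),('r',cv2.inRange(hsv,(0,170,60),(8,255,255)))]:
        P=(W[(m>0)&kk]*1000).astype(np.float32)
        if len(P)<10: continue
        zt=np.percentile(P[:,2],80); P=P[P[:,2]>zt-3]; print(n,nm,len(P),'zt',zt.round(1),P.mean(0).round(1),[np.round(x,1) for x in cv2.minAreaRect(P[:,:2])])
    P=(W[kk&(W[...,2]>.027)&(W[...,2]<.0335)]*1000).astype(np.float32)
    if len(P)>50: print(n,'keybox',[np.round(x,1) for x in cv2.minAreaRect(P[:,:2])])
E
```

```text
Traceback (most recent call last):
cv2.error: OpenCV(4.12.0) /io/opencv/modules/imgproc/src/convhull.cpp:143: error: (-215:Assertion failed) total >= 0 && (depth == CV_32F || depth == CV_32S) in function 'convexHull'
```

```bash
cat > m2.py <<'E'
from h import *; from m1 import hmap
mar=lambda P:[np.round(x,1) for x in cv2.minAreaRect(np.ascontiguousarray(P[:,:2]))]
for n in ['w1','top0','scene0']:
    z=np.load('/tmp/%s.npz'%n); i=vision.camera_info({'w':'wrist','t':'top','s':'scene'}[n[0]]); W=hmap(n,z['p'],z['d'],i,z['C'])
    near=(np.hypot(W[...,0]-.66,W[...,1]+.145)<.06)
    P=(W[near&(W[...,2]>.079)&(W[...,2]<.095)]*1000).astype(np.float32)
    if len(P)>5: print(n,'bar',len(P),'z',np.median(P[:,2]),mar(P))
    P=(W[near&(W[...,2]>.038)&(W[...,2]<.0485)]*1000).astype(np.float32)
    if len(P)>5:print(n,'box',len(P),np.median(P[:,2]),mar(P))
    hsv=cv2.cvtColor(z['p'],cv2.COLOR_RGB2HSV)
    kk=(np.hypot(W[...,0]-.43,W[...,1]+.31)<.09)
    for nm,m in [('g',cv2.inRange(hsv,(50,120,50),(75,255,255))),('r',cv2.inRange(hsv,(0,170,60),(8,255,255)))]:
        P=(W[(m>0)&kk]*1000).astype(np.float32)
        if len(P)<10: continue
        zt=np.percentile(P[:,2],80); P=P[P[:,2]>zt-3]; print(n,nm,len(P),'zt',zt.round(1),P.mean(0).round(1),mar(P))
    P=(W[kk&(W[...,2]>.027)&(W[...,2]<.0335)]*1000).astype(np.float32)
    if len(P)>50: print(n,'keybox',mar(P))
E
python3 m2.py
```

```text
w1 bar 965 z 84.54584 [array([ 655.9, -176.6]), array([49.8, 14.5]), np.float64(4.8)]
w1 box 2312 44.697227 [array([ 655.3, -168.2]), array([70.1, 58.2]), np.float64(5.2)]
w1 keybox [array([ 432.2, -312.7]), array([ 50.1, 155.2]), np.float64(17.6)]
top0 bar 142 z 84.3945 [array([ 654.7, -173.5]), array([49.6, 15. ]), np.float64(5.4)]
top0 box 473 44.46432 [array([ 653.5, -170.5]), array([70.1, 69.8]), np.float64(4.4)]
top0 g 97 zt 44.9 [ 429.9 -279.6   44. ] [array([ 430.1, -279.9]), array([23.7, 24.8]), np.float64(4.4)]
top0 r 77 zt 37.2 [ 430.9 -339.5   36.8] [array([ 429.9, -338.7]), array([23.4, 22.4]), np.float64(89.7)]
top0 keybox [array([ 430.5, -308.6]), array([ 79.9, 140. ]), np.float64(0.1)]
scene0 bar 171 z 84.310616 [array([ 655.7, -175.1]), array([49.5, 14.7]), np.float64(5.3)]
scene0 box 578 44.22425 [array([ 655.5, -171.1]), array([69.8, 68.1]), np.float64(5.6)]
scene0 g 95 zt 44.1 [ 432.2 -280.3   43.3] [array([ 431.6, -280.3]), array([25.3, 27.2]), np.float64(84.0)]
scene0 r 83 zt 36.4 [ 431.  -340.9   35.4] [array([ 431.6, -340.7]), array([22.8, 25.4]), np.float64(86.0)]
scene0 keybox [array([ 432. , -310.4]), array([ 81.1, 139.6]), np.float64(0.0)]
```

Call:
servo_tool:
  targets:
    - {"delta_pos":[-34,-36,0],"yaw":0}
    - {"delta_pos":[-34,-36,0],"yaw":0}
    - {"delta_pos":[-34,-36,0],"yaw":0}
    - {"delta_pos":[-34,-36,0],"yaw":0}
    - {"delta_pos":[-32,-35,0],"yaw":0}
    - {"delta_pos":[0,0,-40],"yaw":0}
    - {"delta_pos":[0,0,-40],"yaw":0}
    - {"delta_pos":[0,0,-40],"yaw":0}
    - {"delta_pos":[0,0,-30],"yaw":0}
    - {"delta_pos":[0,0,-15],"yaw":0}
    - {"delta_pos":[0,0,0],"yaw":0}
  gripper: 255
  force: 20

```text
clock: 2.9
ee_pos: [0.4288, -0.2827, 0.1359]
eef_rot: [0.676, 0.737, -0.001, -0.002]
wrist_force: [-0.4, -0.7, 0.2]
opening: 0.0099
grasp_force: 0.0
```

Call:
servo_tool:
  targets:
    - {"delta_pos":[0,0,-4],"yaw":0}
    - {"delta_pos":[0,0,-4],"yaw":0}
    - {"delta_pos":[0,0,-4],"yaw":0}
    - {"delta_pos":[0,0,-4],"yaw":0}
    - {"delta_pos":[0,0,-2],"yaw":0}
    - {"delta_pos":[0,0,0],"yaw":0}
    - {"delta_pos":[0,0,0],"yaw":0}

```text
clock: 3.6
ee_pos: [0.4311, -0.2822, 0.1204]
eef_rot: [0.675, 0.738, -0.0, 0.001]
wrist_force: [-0.9, -2.6, 8.2]
opening: 0.0009
grasp_force: 4.8
```

Call:
servo_tool:
  targets:
    - {"delta_pos":[0,0,-2],"yaw":0}
    - {"delta_pos":[0,0,0],"yaw":0}
    - {"delta_pos":[0,0,0],"yaw":0}

```text
clock: 3.9
ee_pos: [0.431, -0.2822, 0.1201]
eef_rot: [0.675, 0.738, -0.0, 0.001]
wrist_force: [-6.3, 1.2, 38.3]
opening: 0.0003
grasp_force: 18.7
```

Call:
servo_tool:
  targets:
    - {"delta_pos":[0,0,20],"yaw":0}
    - {"delta_pos":[0,0,40],"yaw":0}
    - {"delta_pos":[0,0,50],"yaw":0}
    - {"delta_pos":[30,35,20],"yaw":0}
    - {"delta_pos":[33,33,0],"yaw":0}
    - {"delta_pos":[0,0,0],"yaw":0}
  gripper: 128

```text
clock: 4.5
ee_pos: [0.4983, -0.209, 0.2492]
eef_rot: [0.672, 0.74, 0.003, 0.002]
wrist_force: [0.3, -0.4, -0.0]
opening: 0.0433
grasp_force: 0.0
```

```bash
python3 - <<'E'
from h import *; from m1 import hmap
s=sense(); print(s['ee_pos'].round(4),s['opening'],s['joint_pos'].round(2))
for n in ['top','scene']:
    p,d,i,C=shot(n); W=hmap(n,p,d,i,C); hsv=cv2.cvtColor(p,cv2.COLOR_RGB2HSV)
    kk=(np.hypot(W[...,0]-.43,W[...,1]+.31)<.09)
    for nm,m in [('g',cv2.inRange(hsv,(50,120,50),(75,255,255))),('r',cv2.inRange(hsv,(0,170,60),(8,255,255)))]:
        P=W[(m>0)&kk]*1000
        if len(P): print(n,nm,len(P),np.percentile(P[:,2],80).round(1))
E
```

```text
[ 0.4983 -0.209   0.2492] 0.04331127909096567 [ 0.57  0.47 -0.39  2.06  0.28  0.65  0.09]
top g 31 37.1
top r 130 45.8
scene g 83 36.2
scene r 89 43.6
```

Call:
servo_tool:
  targets:
    - {"delta_pos":[16,3,0],"yaw":0.15}
    - {"delta_pos":[16,3,0],"yaw":0.15}
    - {"delta_pos":[16,3,0],"yaw":0.15}
    - {"delta_pos":[16,3,0],"yaw":0.15}
    - {"delta_pos":[16,3,0],"yaw":0.15}
    - {"delta_pos":[16,3,0],"yaw":0.15}
    - {"delta_pos":[16,3,0],"yaw":0.15}
    - {"delta_pos":[16,3,0],"yaw":0.15}
    - {"delta_pos":[16,3,0],"yaw":0.15}
    - {"delta_pos":[13,4,0],"yaw":0.15}
    - {"delta_pos":[0,3,0],"yaw":0.07}
    - {"delta_pos":[0,0,0],"yaw":0}

```text
clock: 5.8
ee_pos: [0.6499, -0.1809, 0.2463]
eef_rot: [-0.044, 0.999, 0.0, -0.001]
wrist_force: [-0.3, -1.0, -0.2]
opening: 0.0467
grasp_force: 0.0
```

```bash
cat > st.py <<'E'
from h import *
s=sense(); M=R.from_quat(s['eef_rot']).as_matrix(); print('t',s['clock'],s['ee_pos'].round(4),'opening',s['opening'],'yaw(tool y) deg',np.degrees(np.arctan2(M[1,1],M[0,1])).round(2),'q',s['joint_pos'].round(2),'F',s['wrist_force'].round(1))
E
python3 st.py
```

```text
t 5.8 [ 0.6499 -0.1809  0.2463] opening 0.04672686550779141 yaw(tool y) deg 95.07 q [ 0.67  0.72 -0.78  1.74  0.61  0.95  1.29] F [-0.3 -1.  -0.2]
```

Call:
servo_tool:
  targets:
    - {"delta_pos":[5,6,0],"yaw":0}
    - {"delta_pos":[0,0,-40],"yaw":0}
    - {"delta_pos":[0,0,-40],"yaw":0}
    - {"delta_pos":[0,0,-20],"yaw":0}
    - {"delta_pos":[0,0,-6],"yaw":0}
    - {"delta_pos":[0,0,0],"yaw":0}

```text
clock: 6.4
ee_pos: [0.6556, -0.1738, 0.1412]
eef_rot: [-0.044, 0.999, 0.0, -0.001]
wrist_force: [0.3, 0.2, 0.4]
opening: 0.0464
grasp_force: 0.0
```

Call:
servo_tool:
  targets:
    - {"delta_pos":[0,0,0],"yaw":0}
    - {"delta_pos":[0,0,0],"yaw":0}
    - {"delta_pos":[0,0,0],"yaw":0}
    - {"delta_pos":[0,0,0],"yaw":0}
    - {"delta_pos":[0,0,0],"yaw":0}
  gripper: 255
  force: 30

```text
clock: 6.9
ee_pos: [0.6562, -0.1762, 0.1424]
eef_rot: [-0.043, 0.999, -0.002, 0.001]
wrist_force: [-0.5, -6.8, 4.5]
opening: 0.0137
grasp_force: 30.0
```

```bash
python3 st.py
```

```text
t 6.9 [ 0.6562 -0.1762  0.1424] opening 0.013667633842889696 yaw(tool y) deg 94.96 q [ 0.6   0.83 -0.69  1.79  0.73  0.79  1.19] F [-0.5 -6.8  4.5]
```

Call:
servo_tool:
  targets:
    - {"delta_pos":[0,-2,0],"yaw":-0.06}
    - {"delta_pos":[0,0,0],"yaw":-0.12}
    - {"delta_pos":[0,0,0],"yaw":-0.12}
    - {"delta_pos":[0,0,0],"yaw":-0.12}
    - {"delta_pos":[0,0,0],"yaw":-0.12}
    - {"delta_pos":[0,0,0],"yaw":-0.12}
    - {"delta_pos":[0,0,0],"yaw":-0.12}
    - {"delta_pos":[0,0,0],"yaw":-0.12}
    - {"delta_pos":[0,0,0],"yaw":-0.12}
    - {"delta_pos":[0,0,0],"yaw":-0.12}
    - {"delta_pos":[0,0,0],"yaw":-0.12}
    - {"delta_pos":[0,0,0],"yaw":-0.12}

```text
clock: 8.1
ee_pos: [0.6553, -0.1779, 0.1424]
eef_rot: [0.604, 0.797, -0.001, 0.001]
wrist_force: [-1.9, -4.7, 3.8]
opening: 0.0135
grasp_force: 30.0
```

```bash
python3 st.py
```

```text
t 8.1 [ 0.6553 -0.1779  0.1424] opening 0.01350455902313095 yaw(tool y) deg 15.63 q [ 0.39  0.75 -0.34  1.81  0.39  0.65  0.1 ] F [-1.9 -4.7  3.8]
```

Call:
servo_tool:
  targets:
    - {"delta_pos":[0,0,0],"yaw":-0.13}
    - {"delta_pos":[0,0,0],"yaw":-0.13}
    - {"delta_pos":[0,0,0],"yaw":-0.13}
    - {"delta_pos":[0,0,0],"yaw":-0.13}
    - {"delta_pos":[0,0,0],"yaw":-0.13}
    - {"delta_pos":[0,0,0],"yaw":-0.13}
    - {"delta_pos":[0,0,0],"yaw":-0.13}
    - {"delta_pos":[0,0,0],"yaw":-0.13}
    - {"delta_pos":[0,0,0],"yaw":-0.13}
    - {"delta_pos":[0,0,0],"yaw":-0.13}
    - {"delta_pos":[0,0,0],"yaw":-0.13}
    - {"delta_pos":[0,0,0],"yaw":-0.13}

```text
clock: 9.3
ee_pos: [0.6537, -0.1771, 0.1424]
eef_rot: [0.99, 0.141, -0.002, -0.0]
wrist_force: [-7.8, -1.6, 9.3]
opening: 0.0138
grasp_force: 30.0
```

```bash
python3 st.py; python3 - <<'E'
from h import *
z=shot('top'); np.savez('/tmp/t2.npz',p=z[0],d=z[1],C=z[3])
p=z[0]; cv2.imwrite('pics/t2c.png',cv2.resize(p[165:220,255:440,::-1],None,fx=4.2,fy=4.2,interpolation=cv2.INTER_CUBIC))
E
```

```text
t 9.3 [ 0.6537 -0.1771  0.1424] opening 0.01375574370570822 yaw(tool y) deg -73.76 q [ 0.13  0.73  0.09  1.83 -0.1   0.59 -1.01] F [-7.8 -1.6  9.3]
```

View pics/t2c.png

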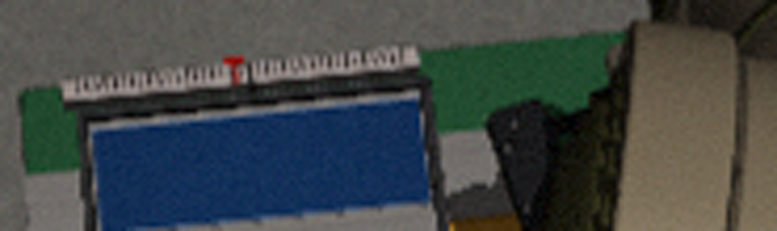

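Call:
servo_tool:
  targets:
    - {"delta_pos":[-2,0,1],"yaw":-0.12}
    - {"delta_pos":[0,0,0],"yaw":-0.13}
    - {"delta_pos":[0,0,0],"yaw":-0.13}
    - {"delta_pos":[0,0,0],"yaw":-0.13}
    - {"delta_pos":[0,0,0],"yaw":-0.13}
    - {"delta_pos":[0,0,0],"yaw":-0.13}
    - {"delta_pos":[0,0,0],"yaw":-0.13}
    - {"delta_pos":[0,0,0],"yaw":-0.13}
    - {"delta_pos":[0,0,0],"yaw":-0.13}
    - {"delta_pos":[0,0,0],"yaw":-0.13}
    - {"delta_pos":[0,0,0],"yaw":-0.13}
    - {"delta_pos":[0,0,0],"yaw":0}

```text
clock: 10.55
ee_pos: [0.6541, -0.1754, 0.1425]
eef_rot: [0.844, -0.536, 0.0, -0.0]
wrist_force: [1.2, -0.4, -2.6]
opening: 0.0136
grasp_force: 30.0
```

```bash
python3 st.py; cat > car.py <<'E'
# carriage / mark / pointer position along slide y
from h import *
a=np.radians(4.95); ex=np.array([np.cos(a),np.sin(a)]); ey=np.array([-np.sin(a),np.cos(a)])
def meas(n,p,i,C):
    hsv=cv2.cvtColor(p,cv2.COLOR_RGB2HSV); o={}
    for nm,lo,hi,zz in [('yellow',(22,150,60),(35,255,255),.045),('blue',(95,150,40),(125,255,255),.045),('mark',(0,170,80),(8,255,255),None)]:
        m=cv2.inRange(hsv,lo,hi); v,u=np.nonzero(m)
        zz=zz or .042
        P=np.array([plane(i,C,x,y,zz)[:2] for x,y in zip(u,v)])*1000
        s=P@ex; t=P@ey; s0=np.array([655.5,-175])@ex; t0=np.array([655.5,-175])@ey
        k=(abs(s-s0)<115)&(t>t0+30)&(t<t0+340); s,t=s[k]-s0,t[k]-t0-160
        if len(t)>8: o[nm]=(len(t),s.min().round(1),s.max().round(1),t.min().round(1),t.max().round(1),((t.min()+t.max())/2).round(2))
    return o
if __name__=='__main__':
    import sys
    for f in sys.argv[1:]:
        z=np.load('/tmp/%s.npz'%f); n={'w':'wrist','t':'top','s':'scene'}[f[0]]; print(f,meas(n,z['p'],vision.camera_info(n),z['C']))
    for n in ['top','scene']:
        p,d,i,C=shot(n,n+'_last.png'); print(n,meas(n,p,i,C))
E
python3 car.py top0 scene0 t2 w1
```

```text
t 10.55 [ 0.6541 -0.1754  0.1425] opening 0.013606790857500448 yaw(tool y) deg -154.83 q [-0.11  0.78  0.47  1.85 -0.56  0.65 -2.  ] F [ 1.2 -0.4 -2.6]
top0 {'yellow': (2008, np.float64(-72.6), np.float64(-7.9), np.float64(-96.2), np.float64(126.5), np.float64(15.13)), 'blue': (1847, np.float64(12.2), np.float64(69.0), np.float64(-53.1), np.float64(125.8), np.float64(36.33))}
scene0 {'yellow': (2195, np.float64(-72.0), np.float64(10.7), np.float64(-121.1), np.float64(154.1), np.float64(16.49)), 'blue': (2316, np.float64(12.5), np.float64(69.2), np.float64(-55.2), np.float64(122.9), np.float64(33.83)), 'mark': (15, np.float64(109.1), np.float64(115.0), np.float64(47.1), np.float64(56.8), np.float64(51.91))}
t2 {'yellow': (2015, np.float64(-72.5), np.float64(-14.1), np.float64(-43.8), np.float64(136.6), np.float64(46.39)), 'blue': (1848, np.float64(12.2), np.float64(69.1), np.float64(-43.2), np.float64(134.7), np.float64(45.73))}
w1 {'yellow': (13363, np.float64(-71.1), np.float64(3.9), np.float64(-114.4), np.float64(86.9), np.float64(-13.78)), 'blue': (13606, np.float64(13.2), np.float64(72.0), np.float64(-56.5), np.float64(87.2), np.float64(15.37)), 'mark': (120, np.float64(90.8), np.float64(106.3), np.float64(43.8), np.float64(54.7), np.float64(49.29))}Traceback (most recent call last):
  File "car.py", line 19, in <module>
    p,d,i,C=shot(n,n+'_last.png'); print(n,meas(n,p,i,C))
                                           ~~~~^^^^^^^^^
  File "car.py", line 10, in meas
    s=P@ex; t=P@ey; s0=np.array([655.5,-175])@ex; t0=np.array([655.5,-175])@ey
      ~^~~
ValueError: matmul: Input operand 1 has a mismatch in its core dimension 0, with gufunc signature (n?,k),(k,m?)->(n?,m?) (size 2 is different from 0)
```

```bash
sed -i 's/v,u=np.nonzero(m)/v,u=np.nonzero(m)\n        if len(u)==0: continue/; s/and False//' car.py; python3 car.py; python3 - <<'E'
from h import *
z=shot('wrist','w2.png'); np.savez('/tmp/w2.npz',p=z[0],d=z[1],C=z[3])
E
```

```text
top {}
scene {'yellow': (2114, np.float64(-72.0), np.float64(10.1), np.float64(-56.8), np.float64(154.1), np.float64(48.67)), 'blue': (2294, np.float64(12.5), np.float64(68.7), np.float64(-39.7), np.float64(137.5), np.float64(48.94)), 'mark': (16, np.float64(101.1), np.float64(115.0), np.float64(47.1), np.float64(56.8), np.float64(51.91))}
```

View pics/w2.png

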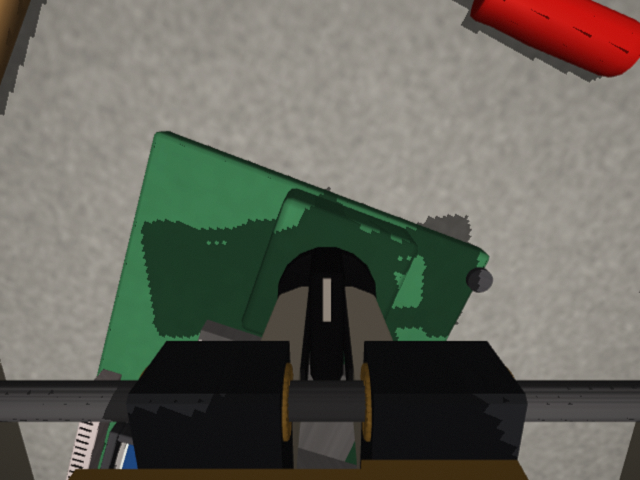

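Call:
servo_tool:
  targets:
    - {"delta_pos":[0,0,0],"yaw":0}
    - {"delta_pos":[0,0,0],"yaw":0}
    - {"delta_pos":[0,0,0],"yaw":0}
    - {"delta_pos":[0,0,0],"yaw":0}
    - {"delta_pos":[0,0,0],"yaw":0}
    - {"delta_pos":[0,0,0],"yaw":0}
  gripper: 40

```text
clock: 11.35
ee_pos: [0.6538, -0.1759, 0.1427]
eef_rot: [0.845, -0.535, -0.0, -0.0]
wrist_force: [1.3, -0.1, 0.2]
opening: 0.0574
grasp_force: 0.0
```

Call:
servo_tool:
  targets:
    - {"delta_pos":[0,0,0],"yaw":0.15}
    - {"delta_pos":[0,0,0],"yaw":0.15}
    - {"delta_pos":[0,0,0],"yaw":0.15}
    - {"delta_pos":[0,0,0],"yaw":0.15}
    - {"delta_pos":[0,0,0],"yaw":0.15}
    - {"delta_pos":[0,0,0],"yaw":0.15}
    - {"delta_pos":[0,0,0],"yaw":0.15}
    - {"delta_pos":[0,0,0],"yaw":0.15}
    - {"delta_pos":[0,0,0],"yaw":0.15}
    - {"delta_pos":[0,0,0],"yaw":0.15}
    - {"delta_pos":[0,0,0],"yaw":0.15}
    - {"delta_pos":[0,0,0],"yaw":0.15}

```text
clock: 12.55
ee_pos: [0.6537, -0.1761, 0.1426]
eef_rot: [0.943, 0.332, -0.0, 0.0]
wrist_force: [0.3, 0.3, 0.8]
opening: 0.0784
grasp_force: 0.0
```

Call:
servo_tool:
  targets:
    - {"delta_pos":[0,0,0],"yaw":0.15}
    - {"delta_pos":[0,0,0],"yaw":0.15}
    - {"delta_pos":[0,0,0],"yaw":0.15}
    - {"delta_pos":[0,0,0],"yaw":0.15}
    - {"delta_pos":[0,0,0],"yaw":0.15}
    - {"delta_pos":[0,0,0],"yaw":0.15}
    - {"delta_pos":[0,0,0],"yaw":0.15}
    - {"delta_pos":[0,0,0],"yaw":0.15}
    - {"delta_pos":[0,0,0],"yaw":0.14}
    - {"delta_pos":[0,0,0],"yaw":0}

```text
clock: 13.55
ee_pos: [0.6535, -0.1765, 0.1424]
eef_rot: [0.536, 0.844, -0.0, -0.0]
wrist_force: [0.2, 0.4, 0.4]
opening: 0.0786
grasp_force: 0.0
```

```bash
python3 st.py
```

```text
t 13.55 [ 0.6535 -0.1765  0.1424] opening 0.07857969565860878 yaw(tool y) deg 25.23 q [ 0.42  0.76 -0.38  1.81  0.43  0.66  0.22] F [0.2 0.4 0.4]
```

Call:
servo_tool:
  targets:
    - {"delta_pos":[0,0,0],"yaw":0}
    - {"delta_pos":[0,0,0],"yaw":0}
    - {"delta_pos":[0,0,0],"yaw":0}
    - {"delta_pos":[0,0,0],"yaw":0}
    - {"delta_pos":[0,0,0],"yaw":0}
    - {"delta_pos":[0,0,0],"yaw":0}
  gripper: 255

```text
clock: 14.15
ee_pos: [0.6538, -0.1758, 0.1427]
eef_rot: [0.536, 0.844, -0.0, 0.0]
wrist_force: [0.1, 0.1, 0.8]
opening: 0.0352
grasp_force: 0.0
```

```bash
python3 st.py; python3 - <<'E'
from h import *
from car import ex,ey
p,d,i,C=shot('wrist'); np.savez('/tmp/w3.npz',p=p,d=d,C=C)
P=np.array([655.5,-175])+ex*105+ey*(160+50); u,v=proj(i,C,[P[0]/1e3,P[1]/1e3,.042]); print(u,v)
p0=np.load('/tmp/w1.npz'); a=p0['p'][20:140,440:560]
b=p[int(max(0,v-60)):int(v+60),int(max(0,u-60)):int(u+60)]
def up(x): return cv2.resize(x[:,:,::-1],(395,395),interpolation=cv2.INTER_CUBIC)
cv2.imwrite('pics/ab.png',np.hstack([up(a),up(b)]) if b.size else up(a)); print(b.shape)
E
```

```text
t 14.15 [ 0.6538 -0.1758  0.1427] opening 0.03523326160337981 yaw(tool y) deg 25.14 q [ 0.42  0.76 -0.38  1.81  0.43  0.66  0.22] F [0.1 0.1 0.8]
773.9356974558705 -96.8572605278292
(444, 0, 3)
```

View pics/ab.png

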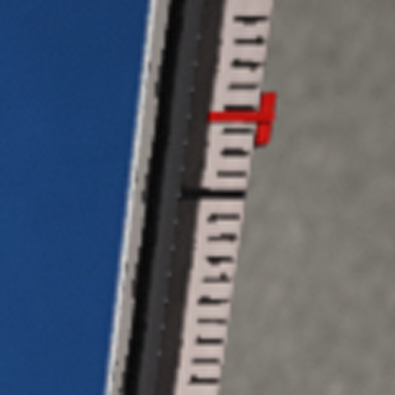

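Call:
servo_tool:
  targets:
    - {"delta_pos":[0,0,0],"yaw":0}
    - {"delta_pos":[0,0,0],"yaw":0}
    - {"delta_pos":[0,0,0],"yaw":0}
    - {"delta_pos":[0,0,0],"yaw":0}
    - {"delta_pos":[0,0,0],"yaw":0}

```text
clock: 14.7
ee_pos: [0.6542, -0.1757, 0.1427]
eef_rot: [0.536, 0.844, 0.0, 0.0]
wrist_force: [3.5, 0.2, -2.1]
opening: 0.0135
grasp_force: 30.0
```

Call:
servo_tool:
  targets:
    - {"delta_pos":[0,0,0],"yaw":-0.13}
    - {"delta_pos":[0,0,0],"yaw":-0.13}
    - {"delta_pos":[0,0,0],"yaw":-0.13}
    - {"delta_pos":[0,0,0],"yaw":-0.13}
    - {"delta_pos":[0,0,0],"yaw":-0.13}
    - {"delta_pos":[0,0,0],"yaw":-0.13}
    - {"delta_pos":[0,0,0],"yaw":-0.13}
    - {"delta_pos":[0,0,0],"yaw":-0.13}
    - {"delta_pos":[0,0,0],"yaw":-0.13}
    - {"delta_pos":[0,0,0],"yaw":-0.13}

```text
clock: 15.7
ee_pos: [0.6549, -0.1763, 0.1429]
eef_rot: [0.939, 0.345, 0.001, 0.001]
wrist_force: [5.7, -0.3, -3.7]
opening: 0.0139
grasp_force: 29.4
```

Call:
servo_tool:
  targets:
    - {"delta_pos":[0,0,0],"yaw":-0.13}
    - {"delta_pos":[0,0,0],"yaw":-0.13}
    - {"delta_pos":[0,0,0],"yaw":-0.13}
    - {"delta_pos":[0,0,0],"yaw":-0.13}
    - {"delta_pos":[0,0,0],"yaw":-0.13}
    - {"delta_pos":[0,0,0],"yaw":-0.13}
    - {"delta_pos":[0,0,0],"yaw":-0.13}
    - {"delta_pos":[0,0,0],"yaw":-0.13}
    - {"delta_pos":[0,0,0],"yaw":-0.13}
    - {"delta_pos":[0,0,0],"yaw":-0.13}
    - {"delta_pos":[0,0,0],"yaw":0}
    - {"delta_pos":[0,0,0],"yaw":0}

```text
clock: 16.9
ee_pos: [0.6547, -0.1767, 0.1429]
eef_rot: [0.957, -0.291, 0.001, 0.0]
wrist_force: [4.7, -2.3, -2.8]
opening: 0.0141
grasp_force: 29.9
```

```bash
python3 st.py; python3 car.py; python3 - <<'E'
import cv2
a=cv2.imread('pics/scene_last.png')[285:325,255:395]; b=cv2.imread('pics/top_last.png')[170:200,255:360]
a=cv2.rotate(a,cv2.ROTATE_180)
A=cv2.resize(a,(780,223),interpolation=cv2.INTER_CUBIC);B=cv2.resize(b,(780,223),interpolation=cv2.INTER_CUBIC)
import numpy as np; cv2.imwrite('pics/sc3.png',np.vstack([A,B]))
E
```

```text
t 16.9 [ 0.6547 -0.1767  0.1429] opening 0.014139772940373855 yaw(tool y) deg -123.79 q [-0.02  0.75  0.32  1.84 -0.39  0.61 -1.62] F [ 4.7 -2.3 -2.8]
top {'yellow': (776, np.float64(-72.5), np.float64(-14.2), np.float64(83.0), np.float64(152.8), np.float64(117.89)), 'blue': (842, np.float64(12.6), np.float64(69.1), np.float64(58.3), np.float64(151.5), np.float64(104.91))}
scene {'yellow': (2136, np.float64(-72.3), np.float64(10.4), np.float64(-68.9), np.float64(148.9), np.float64(39.99)), 'blue': (2296, np.float64(12.5), np.float64(68.7), np.float64(-28.4), np.float64(147.8), np.float64(59.69)), 'mark': (15, np.float64(109.1), np.float64(115.0), np.float64(47.1), np.float64(56.8), np.float64(51.91))}
```

View pics/sc3.png

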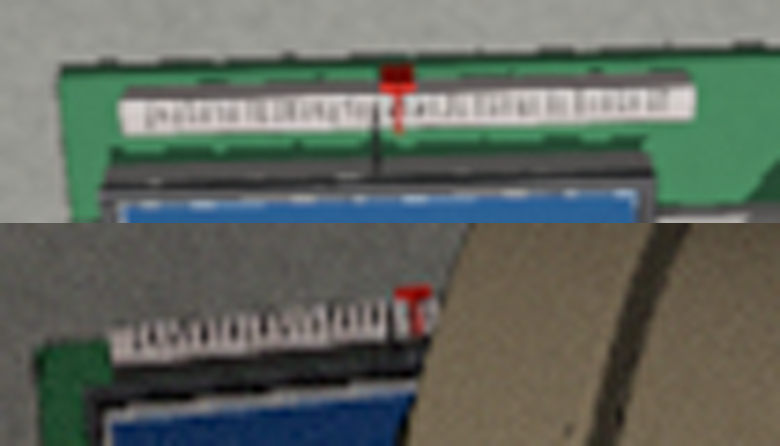

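Call:
servo_tool:
  targets:
    - {"delta_pos":[0,0,0],"yaw":0.13}
    - {"delta_pos":[0,0,0],"yaw":0.13}
    - {"delta_pos":[0,0,0],"yaw":0.13}
    - {"delta_pos":[0,0,0],"yaw":0.13}
    - {"delta_pos":[0,0,0],"yaw":0.13}
    - {"delta_pos":[0,0,0],"yaw":0.13}
    - {"delta_pos":[0,0,0],"yaw":0.13}
    - {"delta_pos":[0,0,0],"yaw":0.13}
    - {"delta_pos":[0,0,0],"yaw":0.13}
    - {"delta_pos":[0,0,0],"yaw":0.13}
    - {"delta_pos":[0,0,0],"yaw":0.13}

```text
clock: 18.1
ee_pos: [0.6547, -0.1765, 0.1429]
eef_rot: [0.912, 0.41, 0.001, 0.001]
wrist_force: [4.6, -2.5, -4.3]
opening: 0.0137
grasp_force: 30.0
```

Call:
servo_tool:
  targets:
    - {"delta_pos":[0,0,0],"yaw":0.13}
    - {"delta_pos":[0,0,0],"yaw":0.13}
    - {"delta_pos":[0,0,0],"yaw":0.13}
    - {"delta_pos":[0,0,0],"yaw":0.13}
    - {"delta_pos":[0,0,0],"yaw":0.13}
    - {"delta_pos":[0,0,0],"yaw":0.13}
    - {"delta_pos":[0,0,0],"yaw":0.13}
    - {"delta_pos":[0,0,0],"yaw":0.13}
    - {"delta_pos":[0,0,0],"yaw":0.13}
    - {"delta_pos":[0,0,0],"yaw":0.13}
    - {"delta_pos":[0,0,0],"yaw":0}
    - {"delta_pos":[0,0,0],"yaw":0}

```text
clock: 19.3
ee_pos: [0.6544, -0.1764, 0.1429]
eef_rot: [0.482, 0.876, 0.0, 0.001]
wrist_force: [6.3, -1.5, -2.0]
opening: 0.0141
grasp_force: 29.9
```

```bash
python3 st.py; python3 car.py
```

```text
t 19.3 [ 0.6544 -0.1764  0.1429] opening 0.014146017858121843 yaw(tool y) deg 32.4 q [ 0.44  0.76 -0.42  1.81  0.47  0.67  0.32] F [ 6.3 -1.5 -2. ]
top {'yellow': (2015, np.float64(-72.4), np.float64(-5.5), np.float64(-73.6), np.float64(154.9), np.float64(40.66)), 'blue': (1850, np.float64(12.3), np.float64(69.0), np.float64(-34.4), np.float64(144.1), np.float64(54.84))}
scene {'yellow': (2149, np.float64(-72.0), np.float64(10.2), np.float64(-107.4), np.float64(154.1), np.float64(23.35)), 'blue': (2298, np.float64(12.5), np.float64(68.9), np.float64(-36.2), np.float64(140.9), np.float64(52.39)), 'mark': (15, np.float64(109.1), np.float64(115.0), np.float64(47.1), np.float64(56.8), np.float64(51.91))}
```

Call:
servo_tool:
  targets:
    - {"delta_pos":[0,0,0],"yaw":0}
    - {"delta_pos":[0,0,0],"yaw":0}
    - {"delta_pos":[0,0,0],"yaw":0}
    - {"delta_pos":[0,0,0],"yaw":0}
    - {"delta_pos":[0,0,40],"yaw":0}
    - {"delta_pos":[0,0,40],"yaw":0}
    - {"delta_pos":[24,34,30],"yaw":-0.12}
    - {"delta_pos":[24,34,0],"yaw":-0.12}
    - {"delta_pos":[24,34,0],"yaw":-0.12}
    - {"delta_pos":[22,33,0],"yaw":-0.12}
    - {"delta_pos":[0,0,0],"yaw":0}
    - {"delta_pos":[0,0,0],"yaw":0}
  gripper: 128

```text
clock: 20.6
ee_pos: [0.7471, -0.0401, 0.2515]
eef_rot: [0.674, 0.739, -0.0, -0.0]
wrist_force: [-0.2, -0.6, -0.0]
opening: 0.0463
grasp_force: 0.0
```

```bash
python3 st.py; python3 - <<'E'
from h import *
from car import ex,ey
p,d,i,C=shot('wrist'); np.savez('/tmp/w4.npz',p=p,d=d,C=C)
P=np.array([655.5,-175])+ex*105+ey*(160+50); u,v=proj(i,C,[P[0]/1e3,P[1]/1e3,.042]); print(u,v)
u,v=int(u),int(v); b=p[max(0,v-50):v+50,u-50:u+50]; print(max(0,v-50),u-50,b.shape)
cv2.imwrite('pics/w4c.png',cv2.resize(b[:,:,::-1],(600,6*b.shape[0]),interpolation=cv2.INTER_CUBIC))
E
```

```text
t 20.6 [ 0.7471 -0.0401  0.2515] opening 0.04625028949252321 yaw(tool y) deg 5.28 q [ 0.18  0.7  -0.35  1.57  0.28  0.92 -0.17] F [-0.2 -0.6 -0. ]
328.5261672770083 116.95866782673615
66 278 (100, 100, 3)
```

View pics/w4c.png

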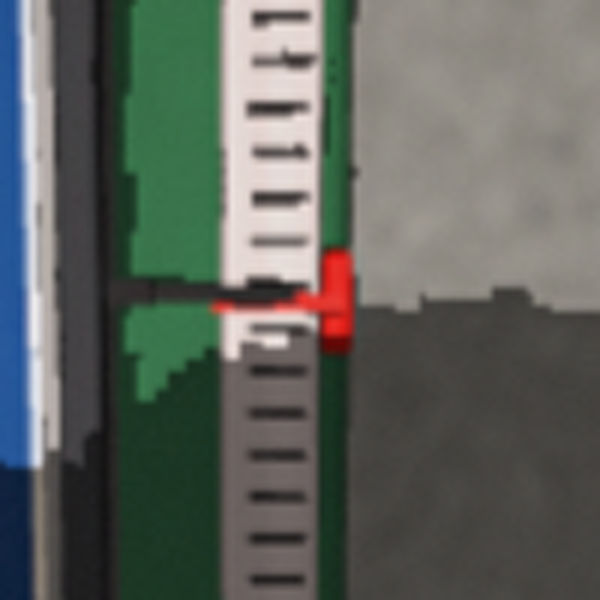

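```bash
cat > pm.py <<'E'
from h import *
from car import ex,ey
import sys
z=np.load(sys.argv[1]); p,d,C=z['p'].astype(float),z['d'],z['C']; i=vision.camera_info('wrist')
P0=np.array([655.5,-175])
def loc(u,v,zz):
    q=plane(i,C,u,v,zz)[:2]*1000-P0; return q@ex,q@ey-160
r,g,b=p[...,0],p[...,1],p[...,2]
v,u=np.mgrid[:480,:640]
win=(abs(u-328)<50)&(abs(v-117)<40)
red=win&(r>120)&(g<.55*r)&(b<.55*r)
U=u[red].max()
for c in range(300,345):
    w=slice(95,140)
    R=np.clip(r[w,c]-np.maximum(g[w,c],b[w,c])-60,0,None); D=np.clip(75-p[w,c].max(1),0,None)
    vv=np.arange(95,140)
    k=(abs(vv-116)<9); R=R*k; D=D*(abs(vv-115)<7)
    fr=(R@vv/R.sum()) if R.sum()>100 else np.nan; fd=(D@vv/D.sum()) if D.sum()>30 else np.nan
    zr=d[int(round(fr)),c] if fr==fr else np.nan; zd=d[int(round(fd)),c] if fd==fd else np.nan
    def h(f,zc): return (C[:3,3]+ray(i,C,c,f)*zc)[2]*1000 if f==f else np.nan
    print(c,'red %.2f h%.1f t %.2f | dark %.2f h%.1f t %.2f'%(fr,h(fr,zr),loc(c,fr,.04)[1] if fr==fr else np.nan,fd,h(fd,zd),loc(c,fd,.04)[1] if fd==fd else np.nan))
E
python3 pm.py /tmp/w4.npz
```

```text
300 red nan hnan t nan | dark 113.78 h42.7 t 52.05
301 red nan hnan t nan | dark 113.75 h44.0 t 52.08
302 red nan hnan t nan | dark 113.81 h43.8 t 52.04
303 red nan hnan t nan | dark 113.81 h39.8 t 52.05
304 red nan hnan t nan | dark 113.52 h38.1 t 52.24
305 red nan hnan t nan | dark 113.57 h39.7 t 52.22
306 red nan hnan t nan | dark 113.57 h39.7 t 52.22
307 red nan hnan t nan | dark 113.54 h38.0 t 52.24
308 red nan hnan t nan | dark 113.84 h38.6 t 52.05
309 red nan hnan t nan | dark 114.03 h40.2 t 51.92
310 red nan hnan t nan | dark 114.01 h39.2 t 51.93
311 red nan hnan t nan | dark 114.01 h39.4 t 51.94
312 red nan hnan t nan | dark 114.00 h39.7 t 51.95
313 red nan hnan t nan | dark 113.97 h38.1 t 51.97
314 red 116.66 h35.8 t 50.16 | dark 114.33 h39.0 t 51.74
315 red 116.65 h35.5 t 50.16 | dark 114.53 h38.6 t 51.60
316 red nan hnan t nan | dark 114.63 h38.6 t 51.54
317 red nan hnan t nan | dark 114.70 h38.6 t 51.49
318 red nan hnan t nan | dark 114.68 h39.6 t 51.51
319 red nan hnan t nan | dark 114.33 h38.9 t 51.75
320 red nan hnan t nan | dark 113.88 h38.4 t 52.06
321 red nan hnan 
[... 458 characters left out ...]
37.2 t 50.65 | dark nan hnan t nan
331 red 116.06 h35.3 t 50.63 | dark nan hnan t nan
332 red 114.95 h37.3 t 51.39 | dark nan hnan t nan
333 red 114.73 h35.9 t 51.54 | dark nan hnan t nan
334 red 114.77 h37.5 t 51.51 | dark nan hnan t nan
335 red 114.85 h35.0 t 51.46 | dark nan hnan t nan
336 red 115.01 h33.9 t 51.35 | dark nan hnan t nan
337 red nan hnan t nan | dark nan hnan t nan
338 red nan hnan t nan | dark nan hnan t nan
339 red nan hnan t nan | dark nan hnan t nan
340 red nan hnan t nan | dark nan hnan t nan
341 red nan hnan t nan | dark nan hnan t nan
342 red nan hnan t nan | dark nan hnan t nan
343 red nan hnan t nan | dark nan hnan t nan
344 red nan hnan t nan | dark nan hnan t nan
```

Call:
servo_tool:
  targets:
    - {"delta_pos":[-24,-34,0],"yaw":0.12}
    - {"delta_pos":[-24,-34,0],"yaw":0.12}
    - {"delta_pos":[-24,-34,0],"yaw":0.12}
    - {"delta_pos":[-21,-33,-20],"yaw":0.12}
    - {"delta_pos":[0,0,-40],"yaw":0}
    - {"delta_pos":[0,0,-35],"yaw":0}
    - {"delta_pos":[0,0,-14],"yaw":0}
    - {"delta_pos":[0,0,0],"yaw":0}

```text
clock: 21.45
ee_pos: [0.6529, -0.1778, 0.1412]
eef_rot: [0.481, 0.877, -0.001, -0.002]
wrist_force: [0.4, 0.3, -0.6]
opening: 0.0464
grasp_force: 0.0
```

Call:
servo_tool:
  targets:
    - {"delta_pos":[0,0,0],"yaw":0}
    - {"delta_pos":[0,0,0],"yaw":0}
    - {"delta_pos":[0,0,0],"yaw":0}
    - {"delta_pos":[0,0,0],"yaw":0}
    - {"delta_pos":[0,0,0],"yaw":0}
  gripper: 255

```text
clock: 21.95
ee_pos: [0.6546, -0.1766, 0.1437]
eef_rot: [0.48, 0.877, 0.0, 0.001]
wrist_force: [-0.3, 0.4, 4.4]
opening: 0.0136
grasp_force: 30.0
```

```bash
python3 st.py
```

```text
t 21.95 [ 0.6546 -0.1766  0.1437] opening 0.013552027062571692 yaw(tool y) deg 32.62 q [ 0.44  0.76 -0.42  1.81  0.47  0.67  0.32] F [-0.3  0.4  4.4]
```

Call:
servo_tool:
  targets:
    - {"delta_pos":[0,0,0],"yaw":0.09}
    - {"delta_pos":[0,0,0],"yaw":0.09}
    - {"delta_pos":[0,0,0],"yaw":0.09}
    - {"delta_pos":[0,0,0],"yaw":0.08}
    - {"delta_pos":[0,0,0],"yaw":0}
    - {"delta_pos":[0,0,0],"yaw":0}
    - {"delta_pos":[0,0,0],"yaw":0}

```text
clock: 22.65
ee_pos: [0.6546, -0.1766, 0.1437]
eef_rot: [0.32, 0.947, 0.0, 0.001]
wrist_force: [0.1, 0.2, 5.1]
opening: 0.0137
grasp_force: 30.0
```

Call:
servo_tool:
  targets:
    - {"delta_pos":[0,0,0],"yaw":0}
    - {"delta_pos":[0,0,0],"yaw":0}
    - {"delta_pos":[0,0,0],"yaw":0}
    - {"delta_pos":[0,0,0],"yaw":0}
    - {"delta_pos":[0,0,40],"yaw":0}
    - {"delta_pos":[0,0,40],"yaw":0}
    - {"delta_pos":[24,34,30],"yaw":-0.14}
    - {"delta_pos":[24,34,0],"yaw":-0.14}
    - {"delta_pos":[24,34,0],"yaw":-0.14}
    - {"delta_pos":[22,33,0],"yaw":-0.14}
    - {"delta_pos":[0,0,0],"yaw":-0.14}
    - {"delta_pos":[0,0,0],"yaw":-0.13}
  gripper: 128

```text
clock: 23.85
ee_pos: [0.7479, -0.0402, 0.2517]
eef_rot: [0.676, 0.737, 0.0, -0.0]
wrist_force: [-0.0, -0.2, -0.6]
opening: 0.0466
grasp_force: 0.0
```

Call:
servo_tool:
  targets:
    - {"delta_pos":[0,0,0],"yaw":0}
    - {"delta_pos":[0,0,0],"yaw":0}

```text
clock: 24.05
ee_pos: [0.7474, -0.0427, 0.252]
eef_rot: [0.674, 0.739, -0.0, 0.0]
wrist_force: [0.2, 0.5, -0.4]
opening: 0.0463
grasp_force: 0.0
```

```bash
python3 st.py; python3 - <<'E'
from h import *
from car import ex,ey
p,d,i,C=shot('wrist'); np.savez('/tmp/w5.npz',p=p,d=d,C=C)
P=np.array([655.5,-175])+ex*105+ey*(160+50); u,v=proj(i,C,[P[0]/1e3,P[1]/1e3,.042]); print(u,v)
u,v=int(u),int(v); b=p[max(0,v-35):v+35,u-35:u+35]; print(max(0,v-35),u-35,b.shape)
cv2.imwrite('pics/w5c.png',cv2.resize(b[:,:,::-1],(560,8*b.shape[0]),interpolation=cv2.INTER_CUBIC))
E
python3 pm.py /tmp/w5.npz | awk '{print $1,$3,$5,$6,"|",$9,$10,$12}' | sed -n 1,40p
```

```text
t 24.05 [ 0.7474 -0.0427  0.252 ] opening 0.04628335700421044 yaw(tool y) deg 5.32 q [ 0.19  0.7  -0.35  1.57  0.28  0.93 -0.17] F [ 0.2  0.5 -0.4]
328.35348465325 112.89851292342512
77 293 (70, 70, 3)
300 nan t nan | 111.19 h43.8 51.06
301 nan t nan | 111.20 h43.9 51.05
302 nan t nan | 111.38 h44.1 50.94
303 nan t nan | 111.60 h40.1 50.79
304 nan t nan | 111.69 h38.7 50.74
305 nan t nan | 112.03 h38.9 50.51
306 nan t nan | 112.01 h39.8 50.53
307 nan t nan | 112.04 h40.4 50.51
308 nan t nan | 112.16 h39.0 50.44
309 nan t nan | 112.42 h39.2 50.26
310 nan t nan | 112.46 h38.6 50.24
311 nan t nan | 112.32 h39.5 50.34
312 nan t nan | 111.29 h15.0 51.04
313 nan t nan | 111.15 h37.2 51.14
314 nan t nan | 112.20 h39.6 50.43
315 nan t nan | 112.43 h39.8 50.28
316 nan t nan | 112.43 h39.1 50.29
317 nan t nan | 112.46 h38.3 50.27
318 nan t nan | 112.43 h39.0 50.30
319 nan t nan | 112.43 h39.5 50.30
320 nan t nan | 111.52 h38.6 50.92
321 nan t nan | 111.40 h36.1 51.01
322 nan t nan | 111.48 h35.1 50.96
323 nan t nan | 111.51 h39.8 50.94
324 nan t nan | 111.77 h38.9 50.77
325 nan t nan | 112.53 h37.3 50.26
326 nan t nan | nan hnan nan
327 111.83 t 50.74 | nan hnan nan
328 111.97 t 50.65 | nan hnan nan
329 112.01 t 50.63 | nan hnan nan
330 112.08 t 50.58 | nan hnan nan
331 113.20 t 49.83 | nan hnan nan
332 113.91 t 49.36 | nan hnan nan
333 113.94 t 49.34 | nan hnan nan
334 113.93 t 49.35 | nan hnan nan
335 113.71 t 49.50 | nan hnan nan
336 111.59 t 50.94 | nan hnan nan
337 nan t nan | nan hnan nan
338 nan t nan | nan hnan nan
339 nan t nan | nan hnan nan
```

View pics/w5c.png

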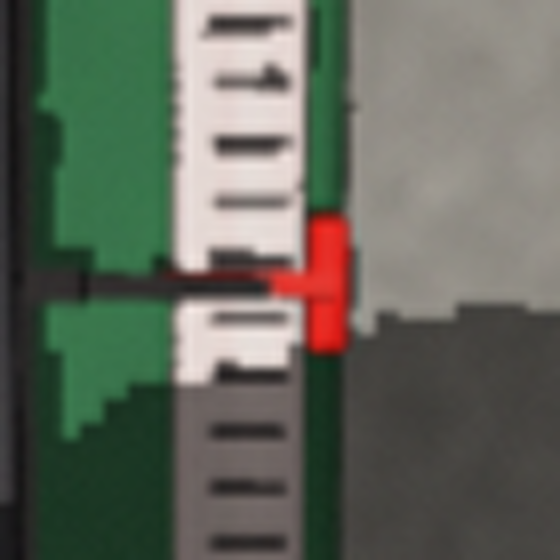

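Call:
servo_tool:
  targets:
    - {"delta_pos":[-35,-33,0],"yaw":0}
    - {"delta_pos":[-35,-33,0],"yaw":0}
    - {"delta_pos":[-35,-33,0],"yaw":0}
    - {"delta_pos":[-35,-33,0],"yaw":0}
    - {"delta_pos":[-35,-33,0],"yaw":0}
    - {"delta_pos":[-35,-33,0],"yaw":0}
    - {"delta_pos":[-35,-33,0],"yaw":0}
    - {"delta_pos":[-35,-33,0],"yaw":0}
    - {"delta_pos":[-36,-34,0],"yaw":0}
    - {"delta_pos":[0,0,-35],"yaw":0}
    - {"delta_pos":[0,0,-40],"yaw":0}
    - {"delta_pos":[0,0,0],"yaw":0}
  gripper: 255
  force: 20

```text
clock: 25.3
ee_pos: [0.4293, -0.3404, 0.1738]
eef_rot: [0.675, 0.738, -0.0, -0.003]
wrist_force: [0.8, 0.2, 0.5]
opening: 0.0003
grasp_force: 0.0
```

Call:
servo_tool:
  targets:
    - {"delta_pos":[0,0,-25],"yaw":0}
    - {"delta_pos":[0,0,-15],"yaw":0}
    - {"delta_pos":[0,0,-4],"yaw":0}
    - {"delta_pos":[0,0,-4],"yaw":0}
    - {"delta_pos":[0,0,-4],"yaw":0}
    - {"delta_pos":[0,0,-3],"yaw":0}
    - {"delta_pos":[0,0,-2],"yaw":0}
    - {"delta_pos":[0,0,-1],"yaw":0}
    - {"delta_pos":[0,0,0],"yaw":0}
    - {"delta_pos":[0,0,0],"yaw":0}

```text
clock: 26.3
ee_pos: [0.4321, -0.3408, 0.1204]
eef_rot: [0.675, 0.738, 0.0, 0.001]
wrist_force: [-1.0, 1.8, 13.9]
opening: 0.0005
grasp_force: 7.1
```

Call:
servo_tool:
  targets:
    - {"delta_pos":[0,0,-1],"yaw":0}
    - {"delta_pos":[0,0,0],"yaw":0}
    - {"delta_pos":[0,0,0],"yaw":0}
    - {"delta_pos":[0,0,20],"yaw":0}
    - {"delta_pos":[0,0,45],"yaw":0}
    - {"delta_pos":[0,0,45],"yaw":0}
    - {"delta_pos":[0,45,0],"yaw":0}
    - {"delta_pos":[0,45,0],"yaw":0}
    - {"delta_pos":[0,45,0],"yaw":0}
    - {"delta_pos":[0,45,0],"yaw":0}
    - {"delta_pos":[0,0,0],"yaw":0}
  gripper: 60

```text
clock: 27.4
ee_pos: [0.4316, -0.1553, 0.2286]
eef_rot: [0.672, 0.741, 0.001, -0.0]
wrist_force: [-0.1, -0.6, 0.0]
opening: 0.0708
grasp_force: 0.0
```

```bash
python3 st.py; cat > sl.py <<'E'
from h import *; from m1 import hmap
def run():
    a=np.radians(4.95); ex=np.array([np.cos(a),np.sin(a)]); ey=np.array([-np.sin(a),np.cos(a)])
    for n in ['top','scene']:
        p,d,i,C=shot(n,n+'_last.png'); W=hmap(n,p,d,i,C); hsv=cv2.cvtColor(p,cv2.COLOR_RGB2HSV)
        kk=(np.hypot(W[...,0]-.43,W[...,1]+.31)<.09)
        for nm,m in [('g',cv2.inRange(hsv,(50,120,50),(75,255,255))),('r',cv2.inRange(hsv,(0,170,60),(8,255,255)))]:
            P=W[(m>0)&kk]*1000
            if len(P): print(n,nm,np.percentile(P[:,2],80).round(1),end=' ')
        m=((W[...,2]>.014)&(W[...,2]<.06)&(d>0)&(W[...,0]>.3)&(W[...,0]<.8)&(W[...,1]>-.1)&(W[...,1]<.45)).astype(np.uint8)
        m|=((W[...,2]>.06)&(W[...,2]<.1)&(d>0)&(W[...,0]>.5)&(W[...,0]<.75)&(W[...,1]>-.1)&(W[...,1]<.15)).astype(np.uint8)
        o=((W[...,2]<.06)&(W[...,0]>.53)&(W[...,1]<.15)); m[o]=0
        k,l,st,c=cv2.connectedComponentsWithStats(m); print()
        for j in range(1,k):
            if 60<st[j,4]<1500:
                q=W[l==j]; zt=np.percentile(q[:,2],90); t=q[q[:,2]>zt-.006]*1000
                col=np.median(hsv[l==j],0); mid=(t[:,:2].max(0)+t[:,:2].min(0))/2
                if col[1]<60 and col[2]>30 and np.ptp(t[:,:2],axis=0).max()<60:
                    print(n,'ztop %.0f'%(zt*1000),mid.round(0),np.ptp(t[:,:2],axis=0).round(0))
    return
if __name__=='__main__': run()
E
python3 sl.py; python3 car.py
```

```text
t 27.4 [ 0.4316 -0.1553  0.2286] opening 0.07083257316022823 yaw(tool y) deg 5.56 q [ 0.51  0.43 -0.38  2.25  0.32  0.52 -0.02] F [-0.1 -0.6  0. ]

top ztop 42 [595. 332.] [44. 43.]
top ztop 29 [508. 285.] [42. 43.]
top ztop 43 [460.  18.] [43. 42.]
top ztop 29 [452. 108.] [43. 42.]
top ztop 43 [421. 232.] [42. 42.]
scene g 44.0 scene r 35.8 
scene ztop 40 [423. 231.] [44. 43.]
scene ztop 40 [460.  17.] [45. 43.]
scene ztop 26 [455. 107.] [46. 41.]
scene ztop 27 [511. 284.] [42. 43.]
scene ztop 40 [596. 338.] [43. 42.]
top {'yellow': (2017, np.float64(-72.5), np.float64(-4.6), np.float64(-73.6), np.float64(157.0), np.float64(41.69)), 'blue': (1851, np.float64(12.3), np.float64(69.1), np.float64(-35.5), np.float64(143.6), np.float64(54.07))}
scene {'yellow': (2201, np.float64(-72.0), np.float64(10.6), np.float64(-121.1), np.float64(154.1), np.float64(16.49)), 'blue': (2305, np.float64(12.5), np.float64(69.4), np.float64(-37.7), np.float64(139.6), np.float64(50.97)), 'mark': (15, np.float64(109.1), np.float64(115.0), np.float64(47.1), np.float64(56.8), np.float64(51.91))}
```

Call:
servo_tool:
  targets:
    - {"delta_pos":[7,43,0],"yaw":0}
    - {"delta_pos":[7,43,0],"yaw":0}
    - {"delta_pos":[7,43,0],"yaw":0}
    - {"delta_pos":[7,44,0],"yaw":0}
    - {"delta_pos":[0,0,0],"yaw":0}
    - {"delta_pos":[0,0,-45],"yaw":0}
    - {"delta_pos":[0,0,-45],"yaw":0}
    - {"delta_pos":[0,0,-29],"yaw":0}
    - {"delta_pos":[0,0,-11],"yaw":0}
    - {"delta_pos":[0,0,0],"yaw":0}
    - {"delta_pos":[0,0,0],"yaw":0}

```text
clock: 28.7
ee_pos: [0.4597, 0.0111, 0.0981]
eef_rot: [0.676, 0.737, -0.0, 0.0]
wrist_force: [0.3, 0.1, 0.2]
opening: 0.0712
grasp_force: 0.0
```

Call:
servo_tool:
  targets:
    - {"delta_pos":[0,0,0],"yaw":0}
    - {"delta_pos":[0,0,0],"yaw":0}
    - {"delta_pos":[0,0,0],"yaw":0}
    - {"delta_pos":[0,0,0],"yaw":0}
    - {"delta_pos":[0,0,0],"yaw":0}
  gripper: 255
  force: 40

```text
clock: 29.2
ee_pos: [0.4598, 0.0122, 0.0986]
eef_rot: [0.675, 0.738, 0.0, 0.0]
wrist_force: [0.2, -1.0, 6.6]
opening: 0.0435
grasp_force: 40.0
```

```bash
python3 st.py
```

```text
t 29.2 [0.4598 0.0122 0.0986] opening 0.04351450357946231 yaw(tool y) deg 5.09 q [-0.07  0.67 -0.12  2.34  0.5   0.16 -0.57] F [ 0.2 -1.   6.6]
```

Call:
servo_tool:
  targets:
    - {"delta_pos":[0,0,0],"yaw":0}
    - {"delta_pos":[0,0,0],"yaw":0}
    - {"delta_pos":[0,3,0],"yaw":0}
    - {"delta_pos":[0,3,0],"yaw":0}
    - {"delta_pos":[0,0,0],"yaw":0}
  gripper: 110

```text
clock: 29.7
ee_pos: [0.4596, 0.019, 0.098]
eef_rot: [0.675, 0.738, 0.0, -0.0]
wrist_force: [0.3, -1.4, -0.0]
opening: 0.0529
grasp_force: 0.0
```

Call:
servo_tool:
  targets:
    - {"delta_pos":[0,0,0],"yaw":0}
    - {"delta_pos":[0,0,0],"yaw":0}
    - {"delta_pos":[0,0,0],"yaw":0}
    - {"delta_pos":[0,0,0],"yaw":0}
  gripper: 255

```text
clock: 30.1
ee_pos: [0.4595, 0.0184, 0.0981]
eef_rot: [0.675, 0.738, -0.0, -0.0]
wrist_force: [-0.8, 0.7, -0.1]
opening: 0.0435
grasp_force: 40.0
```

```bash
python3 st.py
```

```text
t 30.1 [0.4595 0.0184 0.0981] opening 0.04348825611326727 yaw(tool y) deg 5.1 q [-0.08  0.67 -0.12  2.34  0.5   0.16 -0.58] F [-0.8  0.7 -0.1]
```

Call:
servo_tool:
  targets:
    - {"delta_pos":[0,0,40],"yaw":0}
    - {"delta_pos":[0,0,45],"yaw":0}
    - {"delta_pos":[20,-3,30],"yaw":0}
    - {"delta_pos":[41,-6,7],"yaw":0}
    - {"delta_pos":[41,-6,0],"yaw":0}
    - {"delta_pos":[41,-6,0],"yaw":0}
    - {"delta_pos":[41,-6,0],"yaw":0}
    - {"delta_pos":[40,-6,0],"yaw":0}
    - {"delta_pos":[0,0,0],"yaw":0}
    - {"delta_pos":[0,0,0],"yaw":0}

```text
clock: 31.1
ee_pos: [0.6831, -0.015, 0.2189]
eef_rot: [0.675, 0.738, -0.001, -0.001]
wrist_force: [0.1, 0.3, -2.3]
opening: 0.0431
grasp_force: 40.0
```

```bash
python3 st.py
```

```text
t 31.1 [ 0.6831 -0.015   0.2189] opening 0.04314696586876693 yaw(tool y) deg 5.06 q [ 0.18  0.67 -0.39  1.75  0.33  0.79 -0.28] F [ 0.1  0.3 -2.3]
```

Call:
servo_tool:
  targets:
    - {"delta_pos":[0,0,-40],"yaw":0}
    - {"delta_pos":[0,0,-25],"yaw":0}
    - {"delta_pos":[0,0,-7],"yaw":0}
    - {"delta_pos":[0,0,-2],"yaw":0}
    - {"delta_pos":[0,0,-1],"yaw":0}
    - {"delta_pos":[0,0,0],"yaw":0}
    - {"delta_pos":[0,0,0],"yaw":0}

```text
clock: 31.8
ee_pos: [0.684, -0.0146, 0.1464]
eef_rot: [0.675, 0.738, 0.001, 0.001]
wrist_force: [-0.1, 0.1, -2.2]
opening: 0.0434
grasp_force: 40.0
```

```bash
python3 st.py
```

```text
t 31.8 [ 0.684  -0.0146  0.1464] opening 0.043366923338237946 yaw(tool y) deg 5.1 q [ 0.15  0.75 -0.34  1.8   0.38  0.66 -0.32] F [-0.1  0.1 -2.2]
```

Call:
servo_tool:
  targets:
    - {"delta_pos":[0,0,-2],"yaw":0}
    - {"delta_pos":[0,0,-1],"yaw":0}
    - {"delta_pos":[0,0,0],"yaw":0}
    - {"delta_pos":[0,0,0],"yaw":0}

```text
clock: 32.2
ee_pos: [0.6838, -0.0147, 0.1431]
eef_rot: [0.675, 0.738, 0.0, 0.0]
wrist_force: [-1.7, 0.0, 5.5]
opening: 0.0434
grasp_force: 40.0
```

Call:
servo_tool:
  targets:
    - {"delta_pos":[0,0,0],"yaw":0}
    - {"delta_pos":[0,0,0],"yaw":0}
    - {"delta_pos":[0,0,0],"yaw":0}
    - {"delta_pos":[0,0,30],"yaw":0}
    - {"delta_pos":[0,0,40],"yaw":0}
    - {"delta_pos":[0,0,30],"yaw":0}
    - {"delta_pos":[-40,20,0],"yaw":0}
    - {"delta_pos":[-45,20,0],"yaw":0}
    - {"delta_pos":[-45,20,0],"yaw":0}
    - {"delta_pos":[-45,20,0],"yaw":0}
    - {"delta_pos":[-45,20,0],"yaw":0}
    - {"delta_pos":[-10,21,0],"yaw":0}
  gripper: 100

```text
clock: 33.4
ee_pos: [0.4487, 0.106, 0.2422]
eef_rot: [0.674, 0.738, -0.002, -0.0]
wrist_force: [0.6, 0.2, -0.3]
opening: 0.0563
grasp_force: 0.0
```

Call:
servo_tool:
  targets:
    - {"delta_pos":[0,0,0],"yaw":0}
    - {"delta_pos":[0,0,0],"yaw":0}
  gripper: 60

```text
clock: 33.6
ee_pos: [0.454, 0.1066, 0.2424]
eef_rot: [0.675, 0.738, 0.0, 0.0]
wrist_force: [0.3, 0.6, 0.7]
opening: 0.0677
grasp_force: 0.0
```

```bash
python3 st.py; python3 sl.py
```

```text
t 33.6 [0.454  0.1066 0.2424] opening 0.06773821246104078 yaw(tool y) deg 5.17 q [-0.04  0.41 -0.42  2.22  0.31  0.56 -0.6 ] F [0.3 0.6 0.7]
top g 45.1 top r 37.2 
top ztop 87 [684. -15.] [44. 42.]
top ztop 42 [585. 384.] [42. 42.]
top ztop 28 [509. 285.] [41. 42.]
top ztop 42 [421. 232.] [42. 42.]
scene g 44.5 scene r 36.5 
scene ztop 40 [423. 231.] [43. 43.]
scene ztop 27 [455. 107.] [44. 41.]
scene ztop 26 [511. 284.] [43. 42.]
scene ztop 53 [543. 417.] [56. 55.]
scene ztop 86 [685. -16.] [43. 42.]
```

Call:
servo_tool:
  targets:
    - {"delta_pos":[0,0,-45],"yaw":0}
    - {"delta_pos":[0,0,-45],"yaw":0}
    - {"delta_pos":[0,0,-35],"yaw":0}
    - {"delta_pos":[0,0,-19],"yaw":0}
    - {"delta_pos":[0,0,0],"yaw":0}
    - {"delta_pos":[0,0,0],"yaw":0}

```text
clock: 34.3
ee_pos: [0.4539, 0.1059, 0.0979]
eef_rot: [0.675, 0.738, -0.001, -0.0]
wrist_force: [-0.6, 1.1, -0.2]
opening: 0.0709
grasp_force: 0.0
```

```bash
python3 st.py
```

```text
t 34.3 [0.4539 0.1059 0.0979] opening 0.07091191972888956 yaw(tool y) deg 5.06 q [-0.25  0.67 -0.15  2.33  0.54  0.18 -0.81] F [-0.6  1.1 -0.2]
```

Call:
servo_tool:
  targets:
    - {"delta_pos":[0,1,0],"yaw":0}
    - {"delta_pos":[0,0,0],"yaw":0}
    - {"delta_pos":[0,0,0],"yaw":0}
    - {"delta_pos":[0,0,0],"yaw":0}
    - {"delta_pos":[0,0,0],"yaw":0}
  gripper: 255

```text
clock: 34.8
ee_pos: [0.4538, 0.1072, 0.0987]
eef_rot: [0.675, 0.738, 0.0, 0.0]
wrist_force: [-1.3, 0.2, 7.4]
opening: 0.043
grasp_force: 40.0
```

Call:
servo_tool:
  targets:
    - {"delta_pos":[0,0,40],"yaw":0}
    - {"delta_pos":[0,0,45],"yaw":0}
    - {"delta_pos":[20,-19,30],"yaw":0}
    - {"delta_pos":[31,-27,7],"yaw":0}
    - {"delta_pos":[31,-27,0],"yaw":0}
    - {"delta_pos":[31,-27,0],"yaw":0}
    - {"delta_pos":[32,-29,0],"yaw":0}
    - {"delta_pos":[0,0,0],"yaw":0}
    - {"delta_pos":[0,0,0],"yaw":0}

```text
clock: 35.7
ee_pos: [0.5984, -0.0227, 0.2196]
eef_rot: [0.676, 0.737, -0.0, -0.0]
wrist_force: [-0.4, -0.5, -1.9]
opening: 0.0431
grasp_force: 40.0
```

```bash
python3 st.py
```

```text
t 35.7 [ 0.5984 -0.0227  0.2196] opening 0.0430647422976849 yaw(tool y) deg 4.98 q [ 0.24  0.59 -0.44  1.95  0.38  0.69 -0.34] F [-0.4 -0.5 -1.9]
```

Call:
servo_tool:
  targets:
    - {"delta_pos":[0,0,-40],"yaw":0}
    - {"delta_pos":[0,0,-25],"yaw":0}
    - {"delta_pos":[0,0,-7],"yaw":0}
    - {"delta_pos":[0,0,-2],"yaw":0}
    - {"delta_pos":[0,0,-2],"yaw":0}
    - {"delta_pos":[0,0,0],"yaw":0}
    - {"delta_pos":[0,0,0],"yaw":0}

```text
clock: 36.4
ee_pos: [0.5989, -0.0216, 0.1451]
eef_rot: [0.675, 0.738, 0.0, 0.001]
wrist_force: [-0.5, 0.4, -1.2]
opening: 0.0432
grasp_force: 40.0
```

```bash
python3 st.py
```

```text
t 36.4 [ 0.5989 -0.0216  0.1451] opening 0.043225569410716536 yaw(tool y) deg 5.1 q [ 0.19  0.68 -0.37  2.    0.46  0.54 -0.42] F [-0.5  0.4 -1.2]
```

Call:
servo_tool:
  targets:
    - {"delta_pos":[0,0,-1],"yaw":0}
    - {"delta_pos":[0,0,-1],"yaw":0}
    - {"delta_pos":[0,0,0],"yaw":0}
    - {"delta_pos":[0,0,0],"yaw":0}

```text
clock: 36.8
ee_pos: [0.5989, -0.0217, 0.1437]
eef_rot: [0.675, 0.738, 0.0, 0.001]
wrist_force: [-3.3, -0.9, 13.2]
opening: 0.043
grasp_force: 40.0
```

Call:
servo_tool:
  targets:
    - {"delta_pos":[0,0,0],"yaw":0}
    - {"delta_pos":[0,0,0],"yaw":0}
    - {"delta_pos":[0,0,0],"yaw":0}
    - {"delta_pos":[0,0,30],"yaw":0}
    - {"delta_pos":[0,0,40],"yaw":0}
    - {"delta_pos":[0,0,30],"yaw":0}
    - {"delta_pos":[-25,36,0],"yaw":0}
    - {"delta_pos":[-25,36,0],"yaw":0}
    - {"delta_pos":[-25,36,0],"yaw":0}
    - {"delta_pos":[-25,36,0],"yaw":0}
    - {"delta_pos":[-25,36,0],"yaw":0}
    - {"delta_pos":[-25,36,0],"yaw":0}
  gripper: 100

```text
clock: 38.0
ee_pos: [0.4475, 0.1955, 0.2422]
eef_rot: [0.675, 0.738, 0.0, 0.0]
wrist_force: [0.4, 0.9, -0.6]
opening: 0.0569
grasp_force: 0.0
```

Call:
servo_tool:
  targets:
    - {"delta_pos":[-27,37,0],"yaw":0}
    - {"delta_pos":[0,0,0],"yaw":0}
    - {"delta_pos":[0,0,0],"yaw":0}
  gripper: 60

```text
clock: 38.3
ee_pos: [0.421, 0.2322, 0.2422]
eef_rot: [0.674, 0.739, 0.0, 0.0]
wrist_force: [-0.2, -0.0, -0.5]
opening: 0.0708
grasp_force: 0.0
```

```bash
python3 st.py; python3 sl.py
```

```text
t 38.3 [0.421  0.2322 0.2422] opening 0.070773823697732 yaw(tool y) deg 5.28 q [-0.28  0.44 -0.47  2.19  0.35  0.59 -0.91] F [-0.2 -0.  -0.5]
top g 45.3 top r 37.6 
top ztop 87 [683. -15.] [44. 42.]
top ztop 74 [598. -20.] [41. 42.]
top ztop 42 [590. 384.] [33. 43.]
scene g 44.0 scene r 36.1 
scene ztop 40 [422. 231.] [43. 43.]
scene ztop 27 [511. 284.] [46. 43.]
scene ztop 54 [543. 419.] [56. 59.]
scene ztop 72 [600. -22.] [43. 42.]
scene ztop 86 [685. -16.] [43. 42.]
```

Call:
servo_tool:
  targets:
    - {"delta_pos":[1,-1,-45],"yaw":0}
    - {"delta_pos":[0,0,-45],"yaw":0}
    - {"delta_pos":[0,0,-35],"yaw":0}
    - {"delta_pos":[0,0,-19],"yaw":0}
    - {"delta_pos":[0,0,0],"yaw":0}
    - {"delta_pos":[0,0,0],"yaw":0}

```text
clock: 39.0
ee_pos: [0.4231, 0.2294, 0.0981]
eef_rot: [0.676, 0.737, -0.001, 0.0]
wrist_force: [0.0, 0.8, 0.6]
opening: 0.0712
grasp_force: 0.0
```

Call:
servo_tool:
  targets:
    - {"delta_pos":[0,0,0],"yaw":0}
    - {"delta_pos":[0,0,0],"yaw":0}
    - {"delta_pos":[0,0,0],"yaw":0}
    - {"delta_pos":[0,0,0],"yaw":0}
    - {"delta_pos":[0,0,0],"yaw":0}
  gripper: 255

```text
clock: 39.5
ee_pos: [0.4227, 0.2303, 0.0987]
eef_rot: [0.675, 0.738, 0.0, 0.0]
wrist_force: [-0.5, -0.8, 9.1]
opening: 0.0436
grasp_force: 40.0
```

```bash
python3 st.py
```

```text
t 39.5 [0.4227 0.2303 0.0987] opening 0.04356381048290087 yaw(tool y) deg 5.09 q [-0.48  0.68 -0.2   2.29  0.59  0.22 -1.12] F [-0.5 -0.8  9.1]
```

Call:
servo_tool:
  targets:
    - {"delta_pos":[0,0,40],"yaw":0}
    - {"delta_pos":[0,0,45],"yaw":0}
    - {"delta_pos":[20,-15,30],"yaw":0}
    - {"delta_pos":[38,-29,7],"yaw":0}
    - {"delta_pos":[39,-29,0],"yaw":0}
    - {"delta_pos":[39,-29,0],"yaw":0}
    - {"delta_pos":[39,-29,0],"yaw":0}
    - {"delta_pos":[39,-29,0],"yaw":0}
    - {"delta_pos":[39,-29,0],"yaw":0}
    - {"delta_pos":[2,-1,0],"yaw":0}
    - {"delta_pos":[0,0,0],"yaw":0}
    - {"delta_pos":[0,0,0],"yaw":0}

```text
clock: 40.7
ee_pos: [0.6764, 0.0413, 0.2197]
eef_rot: [0.675, 0.738, -0.0, -0.001]
wrist_force: [-0.4, 0.3, -3.0]
opening: 0.043
grasp_force: 40.0
```

```bash
python3 st.py
```

```text
t 40.7 [0.6764 0.0413 0.2197] opening 0.042967766429818546 yaw(tool y) deg 5.17 q [ 0.16  0.68 -0.48  1.76  0.41  0.81 -0.43] F [-0.4  0.3 -3. ]
```

Call:
servo_tool:
  targets:
    - {"delta_pos":[0,0,-40],"yaw":0}
    - {"delta_pos":[0,0,-25],"yaw":0}
    - {"delta_pos":[0,0,-7],"yaw":0}
    - {"delta_pos":[0,0,-2],"yaw":0}
    - {"delta_pos":[0,0,-2],"yaw":0}
    - {"delta_pos":[0,0,-1],"yaw":0}
    - {"delta_pos":[0,0,0],"yaw":0}
    - {"delta_pos":[0,0,0],"yaw":0}

```text
clock: 41.5
ee_pos: [0.6778, 0.0403, 0.1439]
eef_rot: [0.675, 0.738, 0.0, 0.0]
wrist_force: [-0.1, -0.1, -0.4]
opening: 0.0432
grasp_force: 40.0
```

```bash
python3 st.py
```

```text
t 41.5 [0.6778 0.0403 0.1439] opening 0.043209236706283856 yaw(tool y) deg 5.09 q [ 0.13  0.76 -0.43  1.8   0.48  0.68 -0.49] F [-0.1 -0.1 -0.4]
```

Call:
servo_tool:
  targets:
    - {"delta_pos":[0,0,-1],"yaw":0}
    - {"delta_pos":[0,0,0],"yaw":0}

```text
clock: 41.7
ee_pos: [0.6778, 0.0403, 0.1438]
eef_rot: [0.675, 0.738, 0.0, 0.001]
wrist_force: [-3.6, -0.2, 10.1]
opening: 0.0432
grasp_force: 40.0
```

Call:
servo_tool:
  targets:
    - {"delta_pos":[0,0,0],"yaw":0}
    - {"delta_pos":[0,0,0],"yaw":0}
    - {"delta_pos":[0,0,0],"yaw":0}
    - {"delta_pos":[0,0,30],"yaw":0}
    - {"delta_pos":[0,0,40],"yaw":0}
    - {"delta_pos":[0,0,30],"yaw":0}
    - {"delta_pos":[-24,35,0],"yaw":0}
    - {"delta_pos":[-24,35,0],"yaw":0}
    - {"delta_pos":[-24,35,0],"yaw":0}
    - {"delta_pos":[-24,35,0],"yaw":0}
    - {"delta_pos":[-24,35,0],"yaw":0}
    - {"delta_pos":[-24,35,0],"yaw":0}
  gripper: 100

```text
clock: 42.9
ee_pos: [0.5325, 0.2516, 0.2422]
eef_rot: [0.675, 0.738, 0.0, 0.0]
wrist_force: [0.8, 0.1, -0.2]
opening: 0.0563
grasp_force: 0.0
```

Call:
servo_tool:
  targets:
    - {"delta_pos":[-24,35,0],"yaw":0}
    - {"delta_pos":[0,0,0],"yaw":0}
    - {"delta_pos":[0,0,0],"yaw":0}
  gripper: 60

```text
clock: 43.2
ee_pos: [0.5091, 0.2863, 0.2422]
eef_rot: [0.674, 0.739, 0.0, 0.0]
wrist_force: [0.5, -0.3, 0.5]
opening: 0.0705
grasp_force: 0.0
```

```bash
python3 st.py; python3 sl.py; python3 -c "
from h import *
z=shot('wrist','w6.png'); np.savez('/tmp/w6.npz',p=z[0],d=z[1],C=z[3])"
```

```text
t 43.2 [0.5091 0.2863 0.2422] opening 0.07050920326908976 yaw(tool y) deg 5.25 q [-0.27  0.55 -0.49  1.96  0.38  0.72 -0.9 ] F [ 0.5 -0.3  0.5]
top g 45.5 top r 37.5 
top ztop 87 [683. -14.] [43. 40.]
top ztop 87 [677.  43.] [42. 42.]
top ztop 73 [598. -20.] [42. 42.]
scene g 44.3 scene r 36.3 
scene ztop 27 [511. 285.] [42. 42.]
scene ztop 54 [544. 418.] [56. 57.]
scene ztop 71 [600. -22.] [42. 42.]
scene ztop 86 [679.  41.] [43. 42.]
scene ztop 86 [684. -16.] [44. 42.]
```

View pics/w6.png

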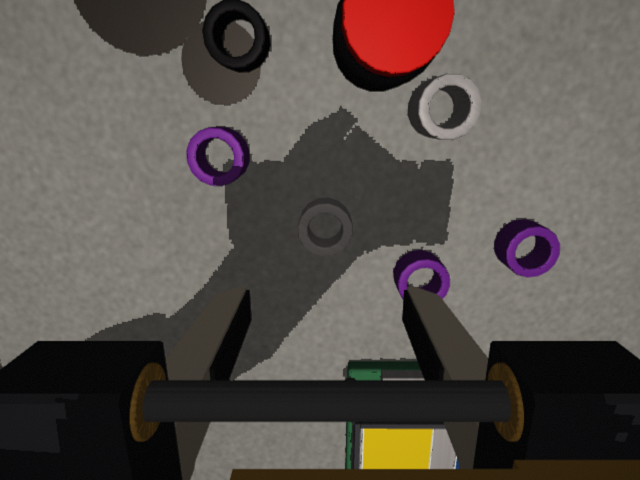

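```bash
python3 - <<'E'
from h import *; from m1 import hmap
z=np.load('/tmp/w6.npz'); i=vision.camera_info('wrist'); W=hmap('w',z['p'],z['d'],i,z['C'])*1000
def comp(m,nm):
    P=W[m][:,:2]; print(nm,m.sum(),((P.max(0)+P.min(0))/2).round(1),np.ptp(P,axis=0).round(1),np.median(W[m][:,2]).round(1))
v,u=np.mgrid[:480,:640]
comp((np.hypot(u-445,v-107)<42)&(W[...,2]>35)&(W[...,2]<44)&(z['p'].min(2)>60),'long')
hsv=cv2.cvtColor(z['p'],cv2.COLOR_RGB2HSV)
m=(cv2.inRange(hsv,(0,150,60),(10,255,255))>0)&(v<110); comp(m,'jar')
P=W[m][:,:2].astype(np.float32); print(cv2.minEnclosingCircle(np.ascontiguousarray(P)))
comp((np.hypot(u-325,v-227)<32)&(W[...,2]>22)&(W[...,2]<30),'short')
comp((np.hypot(u-422,v-278)<32)&(W[...,2]>22)&(W[...,2]<30),'purple')
E
```

```text
long 1915 [587.7 380.9] [42.9 43.1] 39.6
jar 6760 [535.8 399.2] [62.4 65.1] 89.8
((535.0853881835938, 399.0761413574219), 44.466773986816406)
short 1406 [510.6 282.7] [43.  43.3] 25.7
purple 898 [595.3 247.2] [43.1 37. ] 25.6
```

Call:
servo_tool:
  targets:
    - {"delta_pos":[1,-1,-45],"yaw":0}
    - {"delta_pos":[0,0,-45],"yaw":0}
    - {"delta_pos":[0,0,-35],"yaw":0}
    - {"delta_pos":[0,0,-19],"yaw":0}
    - {"delta_pos":[0,0,0],"yaw":0}
    - {"delta_pos":[0,0,0],"yaw":0}

```text
clock: 43.95
ee_pos: [0.5112, 0.2836, 0.0982]
eef_rot: [0.675, 0.737, -0.0, 0.0]
wrist_force: [0.8, 0.2, 0.4]
opening: 0.0712
grasp_force: 0.0
```

Call:
servo_tool:
  targets:
    - {"delta_pos":[0,0,0],"yaw":0}
    - {"delta_pos":[0,0,0],"yaw":0}
    - {"delta_pos":[0,0,0],"yaw":0}
    - {"delta_pos":[0,0,0],"yaw":0}
    - {"delta_pos":[0,0,0],"yaw":0}
  gripper: 255

```text
clock: 44.45
ee_pos: [0.5106, 0.2843, 0.0988]
eef_rot: [0.675, 0.738, 0.0, 0.0]
wrist_force: [-1.6, -0.2, 6.6]
opening: 0.0432
grasp_force: 40.0
```

```bash
python3 st.py
```

```text
t 44.45 [0.5106 0.2843 0.0988] opening 0.043216752640046104 yaw(tool y) deg 5.1 q [-0.38  0.74 -0.34  2.05  0.55  0.44 -1.05] F [-1.6 -0.2  6.6]
```

Call:
servo_tool:
  targets:
    - {"delta_pos":[0,0,40],"yaw":0}
    - {"delta_pos":[0,0,45],"yaw":0}
    - {"delta_pos":[9,-21,30],"yaw":0}
    - {"delta_pos":[17,-44,7],"yaw":0}
    - {"delta_pos":[17,-44,0],"yaw":0}
    - {"delta_pos":[17,-44,0],"yaw":0}
    - {"delta_pos":[18,-44,0],"yaw":0}
    - {"delta_pos":[0,0,0],"yaw":0}
    - {"delta_pos":[0,0,0],"yaw":0}

```text
clock: 45.35
ee_pos: [0.5887, 0.0857, 0.2198]
eef_rot: [0.676, 0.737, -0.0, -0.0]
wrist_force: [0.5, 0.3, -1.4]
opening: 0.043
grasp_force: 40.0
```

```bash
python3 st.py
```

```text
t 45.35 [0.5887 0.0857 0.2198] opening 0.04297408440680714 yaw(tool y) deg 4.91 q [ 0.1   0.59 -0.5   1.96  0.43  0.7  -0.58] F [ 0.5  0.3 -1.4]
```

Call:
servo_tool:
  targets:
    - {"delta_pos":[0,0,-40],"yaw":0}
    - {"delta_pos":[0,0,-25],"yaw":0}
    - {"delta_pos":[0,0,-7],"yaw":0}
    - {"delta_pos":[0,0,-2],"yaw":0}
    - {"delta_pos":[0,0,-2],"yaw":0}
    - {"delta_pos":[0,0,-1],"yaw":0}
    - {"delta_pos":[0,0,0],"yaw":0}
    - {"delta_pos":[0,0,0],"yaw":0}

```text
clock: 46.15
ee_pos: [0.5888, 0.0873, 0.1438]
eef_rot: [0.675, 0.738, 0.0, 0.0]
wrist_force: [-0.8, 0.5, 1.1]
opening: 0.0427
grasp_force: 40.0
```

```bash
python3 st.py
```

```text
t 46.15 [0.5888 0.0873 0.1438] opening 0.04269843787046611 yaw(tool y) deg 5.08 q [ 0.04  0.69 -0.42  2.    0.52  0.55 -0.66] F [-0.8  0.5  1.1]
```

Call:
servo_tool:
  targets:
    - {"delta_pos":[0,0,0],"yaw":0}
    - {"delta_pos":[0,0,0],"yaw":0}
    - {"delta_pos":[0,0,0],"yaw":0}
    - {"delta_pos":[0,0,30],"yaw":0}
    - {"delta_pos":[0,0,40],"yaw":0}
    - {"delta_pos":[0,0,30],"yaw":0}
    - {"delta_pos":[0,42,0],"yaw":0.14}
    - {"delta_pos":[0,42,0],"yaw":0.14}
    - {"delta_pos":[0,42,0],"yaw":0.14}
    - {"delta_pos":[0,42,0],"yaw":0.14}
    - {"delta_pos":[0,42,0],"yaw":0.14}
    - {"delta_pos":[0,42,0],"yaw":0.14}
  gripper: 100

```text
clock: 47.35
ee_pos: [0.5885, 0.3408, 0.2432]
eef_rot: [0.313, 0.95, -0.0, 0.0]
wrist_force: [0.7, 1.0, 0.2]
opening: 0.0566
grasp_force: 0.0
```

Call:
servo_tool:
  targets:
    - {"delta_pos":[-1,42,0],"yaw":0.14}
    - {"delta_pos":[0,0,0],"yaw":0.14}
    - {"delta_pos":[0,0,0],"yaw":0}
    - {"delta_pos":[0,0,0],"yaw":0}
  gripper: 60

```text
clock: 47.75
ee_pos: [0.5878, 0.3803, 0.2426]
eef_rot: [0.182, 0.983, -0.001, -0.0]
wrist_force: [-0.6, -0.9, 0.3]
opening: 0.0709
grasp_force: 0.0
```

```bash
python3 st.py; python3 sl.py; python3 - <<'E'
from h import *; from m1 import hmap
p,d,i,C=shot('wrist','w7.png'); W=hmap('w',p,d,i,C)*1000
v,u=np.mgrid[:480,:640]; hsv=cv2.cvtColor(p,cv2.COLOR_RGB2HSV)
for nm,m in [('long',(np.hypot(W[...,0]-588,W[...,1]-381)<40)&(W[...,2]>35)&(W[...,2]<46)&(hsv[...,1]<60)&(p.min(2)>45)),('jar',(cv2.inRange(hsv,(0,150,50),(10,255,255))>0)&(W[...,2]>70)&(W[...,2]<100))]:
    P=W[m][:,:2]; print(nm,m.sum(),len(P) and (((P.max(0)+P.min(0))/2).round(1),np.ptp(P,axis=0).round(1)))
    k,l,st,c=cv2.connectedComponentsWithStats(m.astype(np.uint8)); j=1+st[1:,4].argmax() if k>1 else 0
    if j: P=W[l==j][:,:2]; print(st[j],((P.max(0)+P.min(0))/2).round(1),np.ptp(P,axis=0).round(1))
E
```

```text
t 47.75 [0.5878 0.3803 0.2426] opening 0.07089787982659529 yaw(tool y) deg 68.99 q [-0.19  0.75 -0.79  1.68  0.62  0.98 -0.  ] F [-0.6 -0.9  0.3]
top g 45.5 top r 38.1 
top ztop 42 [577. 382.] [26. 39.]
scene g 44.0 scene r 36.6 
scene ztop 54 [543. 420.] [57. 60.]
scene ztop 72 [589.  87.] [44. 41.]
scene ztop 72 [601. -22.] [43. 42.]
scene ztop 86 [679.  41.] [43. 42.]
scene ztop 86 [685. -16.] [44. 42.]
long 1468 (array([587.8, 381.3]), array([43.2, 43.4]))
[ 300  202   57   56 1468] [587.8 381.3] [43.2 43.4]
jar 8038 (array([537.5, 422.6]), array([58.8, 58.6]))
[ 313   99  101  103 8038] [537.5 422.6] [58.8 58.6]
```

View pics/w7.png

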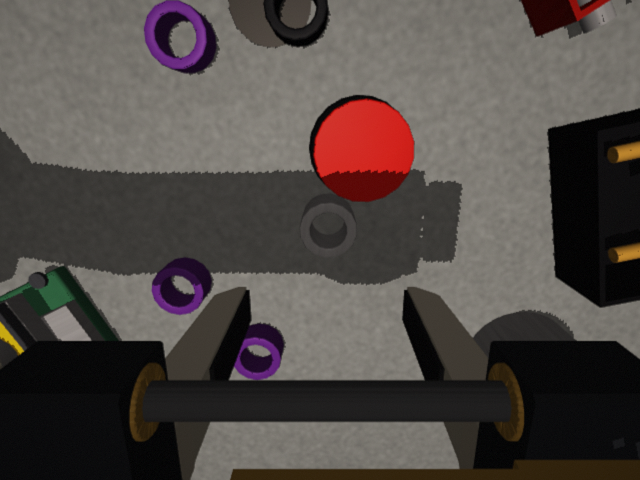

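Call:
servo_tool:
  targets:
    - {"delta_pos":[0,1,-45],"yaw":0}
    - {"delta_pos":[0,0,-45],"yaw":0}
    - {"delta_pos":[0,0,-32],"yaw":0}
    - {"delta_pos":[0,0,-17],"yaw":0}
    - {"delta_pos":[0,0,0],"yaw":0}
    - {"delta_pos":[0,0,0],"yaw":0}

```text
clock: 48.5
ee_pos: [0.588, 0.3828, 0.1053]
eef_rot: [0.18, 0.984, 0.001, 0.0]
wrist_force: [-0.8, 0.1, 0.1]
opening: 0.0709
grasp_force: 0.0
```

Call:
servo_tool:
  targets:
    - {"delta_pos":[0,0,0],"yaw":0}
    - {"delta_pos":[0,0,0],"yaw":0}
    - {"delta_pos":[0,0,0],"yaw":0}
    - {"delta_pos":[0,0,0],"yaw":0}
    - {"delta_pos":[0,0,0],"yaw":0}
  gripper: 255

```text
clock: 49.0
ee_pos: [0.5877, 0.3823, 0.1048]
eef_rot: [0.18, 0.984, 0.0, 0.0]
wrist_force: [-1.1, -1.7, 5.9]
opening: 0.043
grasp_force: 40.0
```

```bash
python3 st.py
```

```text
t 49.0 [0.5877 0.3823 0.1048] opening 0.042989829139068014 yaw(tool y) deg 69.26 q [-0.25  0.9  -0.68  1.75  0.77  0.78 -0.12] F [-1.1 -1.7  5.9]
```

Call:
servo_tool:
  targets:
    - {"delta_pos":[0,0,40],"yaw":0}
    - {"delta_pos":[0,0,45],"yaw":0}
    - {"delta_pos":[0,0,35],"yaw":0}
    - {"delta_pos":[12,-40,0],"yaw":-0.14}
    - {"delta_pos":[12,-40,0],"yaw":-0.14}
    - {"delta_pos":[12,-40,0],"yaw":-0.14}
    - {"delta_pos":[12,-41,0],"yaw":-0.14}
    - {"delta_pos":[12,-41,0],"yaw":-0.14}
    - {"delta_pos":[12,-41,0],"yaw":-0.14}
    - {"delta_pos":[13,-42,0],"yaw":-0.14}
    - {"delta_pos":[0,0,0],"yaw":-0.14}
    - {"delta_pos":[0,0,0],"yaw":0}

```text
clock: 50.2
ee_pos: [0.6726, 0.0958, 0.2238]
eef_rot: [0.677, 0.736, -0.0, 0.0]
wrist_force: [-1.2, 0.8, -2.1]
opening: 0.0435
grasp_force: 40.0
```

Call:
servo_tool:
  targets:
    - {"delta_pos":[0,0,0],"yaw":0}
    - {"delta_pos":[0,0,0],"yaw":0}

```text
clock: 50.4
ee_pos: [0.672, 0.0991, 0.2241]
eef_rot: [0.673, 0.74, 0.0, -0.0]
wrist_force: [0.1, 0.7, -2.1]
opening: 0.0434
grasp_force: 40.0
```

```bash
python3 st.py
```

```text
t 50.4 [0.672  0.0991 0.2241] opening 0.04335262737598456 yaw(tool y) deg 5.42 q [ 0.09  0.68 -0.51  1.75  0.43  0.82 -0.53] F [ 0.1  0.7 -2.1]
```

Call:
servo_tool:
  targets:
    - {"delta_pos":[1,-2,-35],"yaw":0}
    - {"delta_pos":[0,0,-25],"yaw":0}
    - {"delta_pos":[0,0,-8],"yaw":0}
    - {"delta_pos":[0,0,-3],"yaw":0}
    - {"delta_pos":[0,0,-2],"yaw":0}
    - {"delta_pos":[0,0,0],"yaw":0}
    - {"delta_pos":[0,0,0],"yaw":0}

```text
clock: 51.1
ee_pos: [0.674, 0.0956, 0.1522]
eef_rot: [0.675, 0.738, 0.001, 0.0]
wrist_force: [0.8, 0.4, -1.9]
opening: 0.0429
grasp_force: 40.0
```

```bash
python3 st.py
```

```text
t 51.1 [0.674  0.0956 0.1522] opening 0.04288339206297429 yaw(tool y) deg 5.12 q [ 0.06  0.76 -0.46  1.8   0.5   0.7  -0.58] F [ 0.8  0.4 -1.9]
```

Call:
servo_tool:
  targets:
    - {"delta_pos":[0,0,-1],"yaw":0}
    - {"delta_pos":[0,0,-1],"yaw":0}
    - {"delta_pos":[0,0,-1],"yaw":0}
    - {"delta_pos":[0,0,0],"yaw":0}
    - {"delta_pos":[0,0,0],"yaw":0}

```text
clock: 51.6
ee_pos: [0.6738, 0.0954, 0.1497]
eef_rot: [0.675, 0.738, 0.0, 0.001]
wrist_force: [-3.0, -1.1, 11.0]
opening: 0.043
grasp_force: 40.0
```

```bash
python3 st.py
```

```text
t 51.6 [0.6738 0.0954 0.1497] opening 0.0430052543809941 yaw(tool y) deg 5.09 q [ 0.06  0.76 -0.46  1.8   0.5   0.7  -0.59] F [-3.  -1.1 11. ]
```

Call:
servo_tool:
  targets:
    - {"delta_pos":[0,0,0],"yaw":0}
    - {"delta_pos":[0,0,0],"yaw":0}
    - {"delta_pos":[0,0,0],"yaw":0}
    - {"delta_pos":[0,0,30],"yaw":0}
    - {"delta_pos":[0,0,40],"yaw":0}
    - {"delta_pos":[0,0,33],"yaw":0}
    - {"delta_pos":[18,-34,0],"yaw":0}
    - {"delta_pos":[18,-34,0],"yaw":0}
    - {"delta_pos":[18,-34,0],"yaw":0}
    - {"delta_pos":[19,-33,0],"yaw":0}
    - {"delta_pos":[0,0,0],"yaw":0}
    - {"delta_pos":[0,0,0],"yaw":0}
  gripper: 100

```text
clock: 52.8
ee_pos: [0.7465, -0.0407, 0.2504]
eef_rot: [0.676, 0.737, -0.0, -0.0]
wrist_force: [-0.1, 0.6, -0.2]
opening: 0.0567
grasp_force: 0.0
```

```bash
python3 st.py; python3 sl.py; python3 - <<'E'
from h import *
from car import meas
p,d,i,C=shot('wrist','w8.png'); np.savez('/tmp/w8.npz',p=p,d=d,C=C)
b=p[77:147,293:363]; b=cv2.resize(b[:,:,::-1],(420,420),interpolation=cv2.INTER_CUBIC)
t=cv2.imread('pics/scene_last.png')[215:315,255:385]; t=cv2.resize(t,(380,292))
c=np.zeros((420,800,3),np.uint8); c[:,:420]=b; c[:292,420:]=t; cv2.imwrite('pics/fin.png',c)
E
python3 pm.py /tmp/w8.npz | awk '{print $1,$3,$6,"|",$9,$12}' | sed -n 6,34p
```

```text
t 52.8 [ 0.7465 -0.0407  0.2504] opening 0.05673647635760531 yaw(tool y) deg 4.99 q [ 0.28  0.73 -0.52  1.56  0.42  0.96 -0.29] F [-0.1  0.6 -0.2]

top ztop 87 [684. -15.] [44. 43.]
top ztop 87 [677.  43.] [43. 42.]
top ztop 88 [673.  98.] [42. 42.]
top ztop 73 [598. -20.] [42. 42.]
top ztop 73 [588.  89.] [43. 42.]
scene g 44.1 scene r 36.3 
scene ztop 72 [589.  87.] [43. 41.]
scene ztop 72 [600. -16.] [43. 29.]
scene ztop 86 [679.  41.] [43. 42.]
scene ztop 86 [674.  98.] [43. 42.]
scene ztop 86 [684. -10.] [44. 31.]
305 nan nan | 118.91 50.86
306 nan nan | 119.19 50.67
307 nan nan | 119.23 50.65
308 nan nan | 119.31 50.59
309 nan nan | 119.32 50.59
310 nan nan | 119.52 50.46
311 nan nan | 119.80 50.27
312 nan nan | 119.77 50.30
313 nan nan | 118.51 51.15
314 nan nan | 118.32 51.29
315 nan nan | 119.82 50.27
316 nan nan | 119.54 50.46
317 nan nan | 119.47 50.51
318 nan nan | 119.47 50.51
319 nan nan | 119.49 50.50
320 nan nan | 119.49 50.50
321 nan nan | 118.63 51.09
322 nan nan | 118.86 50.94
323 nan nan | 119.71 50.36
324 nan nan | 119.60 50.44
325 nan nan | 119.61 50.43
326 nan nan | 119.63 50.42
327 nan nan | nan nan
328 119.03 50.84 | nan nan
329 119.10 50.79 | nan nan
330 119.23 50.71 | nan nan
331 119.34 50.64 | nan nan
332 118.08 51.50 | nan nan
333 116.62 52.49 | nan nan
```

View pics/fin.png

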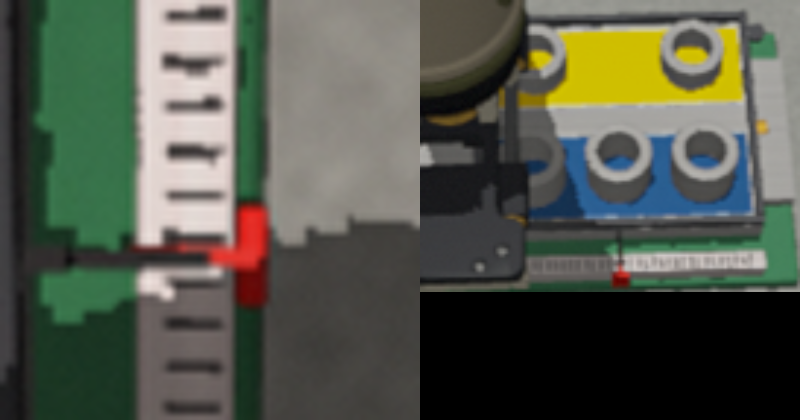

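```bash
python3 -c "
from rig import bot
print(bot.sign_off())"
```

```text
the job is handed in; nothing more can be done
None
```

The job is handed in at about 53 s of the 210 s: all five sleeves present (three long, two short) stand in their rows, the pointer is within about 0.4 mm of the red mark after a final anticlockwise wind from about 8 mm past it, the red key is down (brake on), and I did not touch the jar or the screwdriver.

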